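# Take the dry bracket off its barbed hook and stand it in the tray

## Robot

A 6-joint arm with a two-finger parallel gripper is mounted at the origin on a cart in front of the work surface, level with it; the furniture and walls round the work are solid. World frame = base frame: x ahead of the robot, y to its left, z up, the work surface at z = 0. Lengths are in m, angles in rad, forces in N, time in s.
With the tool pointing down it reaches from about 0.275 to 0.725 m from the base axis. Payload 5.6 kg.
Tool frame: the origin (TCP) lies midway between the tips of the shut fingers; the grasp point (between the pads) lies 19 mm behind it; z points along the fingers, y is the direction in which the jaws open and shut (so a half turn about z gives the same grasp; the last joint's range is limited). The gripper opens to 85 mm and grips with 20 to 120 N. Pads are 22 mm wide; open, the fingers measure 114 mm over their backs; the gripper's body (76 mm by 85 mm) begins 54 mm behind the grasp point. The pads swing forward as they close: fully open they stand 13 mm farther back than shut.
Start: joints at [-0.962, 0.255, 0.108, 0, -1.424, -0.285], TCP at [0.175, -0.521, 0.231] pointing down, gripper open.
Joint ranges: [-2.95, 2.95], [-1.21, 1.97], [-1.09, 1.5], [-2.87, 1.71], [-2.94, -0.07], [-3.05, 3.05]. Speed limits (rad/s): [2.57, 2.57, 3.14, 3.14, 3.14, 3.14].

## Interface

Orientations are given as a unit quaternion [w, x, y, z].
In Python, from bench import bot gives the robot as it stands.
- The arm moves only by the tool move_arm, never from a script. Its argument "series" is a list that holds one entry, the list of rows, each a list of 7 numbers: the shift along the tool's x, y, z in m, then the turn, a rotation vector about the tool's x, y, z in rad, then the gripper command: -1 is fully open, 1 is shut, values between are in proportion. In form: [[[x, y, z, ax, ay, az, claw], ...]]. A call has 1 to 8 rows; each row shifts and turns the commanded pose from where the row before left it, along the tool's axes as they then stand; what a row does not reach is not made up. A row lasts 1/10 s, in which the tool goes at most 50 mm and 8.59 degrees, less where a joint would pass 70% of its speed; a pose out of reach is approached as far as the arm can. A call with a gripper value outside its range is refused whole. The fingers move at their own pace and stop on an object; "grip_force" is the grip in N (left out, the last holds). Time passes only in rows, so rows that do not move let the fingers close. It gives the time, the measured TCP pose, the force and the opening at its end, in the units of the state.
- bot.state(): the state, without advancing time (a new reading comes with each control period).
- bot.grab_frame(name): name is "scene" or "top" or "wrist"; returns a dict with "img" (400x640x3 uint8, red, green, blue), "K" (3x3 intrinsics, pixels), "R" (3x3) and "t" (3): a world point X has camera coordinates R X + t. Camera axes: x right, y down, z forward; pixel columns grow to the right and rows downward; lengths in m; the calibration is good to about 2 mm. A picture is of the moment at which its call begins. There is no depth.
- bot.close_job(): hands the job in, once; it reports no verdict.
The state is a dict: "time": time; "joints": joint angles; "qd": joint speeds; "joint_efforts": joint torques, N m; "ee_pos": TCP position; "orientation": TCP orientation; "ft_force": force on the tool from outside, world axes, zero at the start; "torque": the same for the moment, N m; "finger_gap": finger opening in m.
Only numpy, scipy, OpenCV 4.12 (cv2) and the standard library are available. Lean on these libraries where they do the work, as an engineer would, in place of code of your own. Each camera call takes 0.05 s, during which the arm holds its last target.

## Task

The paint on the bracket hanging on the drying rack is dry. Take it off its barbed hook without forcing it: lift it, tilt its top back towards the post and back its hole out over the barbed end. Then set it down gently in the free half of the tray, standing upright on its foot beside the other bracket, without disturbing that one or the mug.

Things in the scene. Friction and masses are not known exactly. Their poses are not given: they have to be found in the camera images.
- rack: Drying rack, fixed: dark base plate 150 x 100 x 8 mm, 18 mm square post with black cap, 200 mm high, two equal barbed hooks of bright 6 mm rod, one to each side. Origin on the bench under the post, z up, x from the post along the hook that carries the bracket (the other, empty, to -x). Held upright the bracket cannot pass the hook's end; tilted 30 to 45 deg, top towards the post, it has about 4 mm to spare.
- hook_tip (a point): Top end of the carrying hook, (82, 0, 223) mm in the rack's frame, axes as the rack's. Hook centre line in rack x, z (mm): level from the post to (64, 185), then up through (73, 188), (79, 194), (81, 202) to the top end (82, 223); from there a barb, 4.4 mm thick, runs back and down towards the post to (73, 217). All in y = 0.
- bracket: L of grey-painted steel to take down, 62 mm wide (y), 6 mm thick, about 0.5 kg. Upright plate 125 mm tall (z), faces at x = -3 and 3 mm; foot from x = -3 to 57 mm with two bolt holes. Origin: underside, mid-thickness and mid-width of the upright. Hangs by its hole, foot away from the post, top leaning about 6.5 deg towards the hook's tip; free to swing. Centre of mass 9 mm along x, 42 mm up.
- bracket_hole (a point): Centre of the 36 mm round hole through the upright, 80 mm up the bracket's z axis; axes as the bracket's. Above the hole the upright's side edges can be gripped from above across the 62 mm width, one finger on each side of the hook; the hook's end then stands about 10 mm higher than the bracket's top edge, 30 to 50 mm beyond it.
- bracket_foot (a point): Underside of the bracket's foot, midway along it (27 mm along x from the bracket's origin); axes as the bracket's.
- tray: Shallow open grey plastic tray, fixed, 180 mm (x) by 230 mm (y) outside, 30 mm high, walls 3 mm thick. Origin: centre of its underside; z up. Its -y half holds the second bracket, its +y half is free.
- tray_in (a point): Centre of the tray's inner floor, 3 mm above the bench; axes as the tray's. The floor reaches 87 mm to either side in x and 112 mm in y.
- bracket_2: A second, equal bracket that already stands upright on its foot in the -y half of the tray, foot pointing to about the tray's -y. Origin and axes as for the first bracket. Leave it alone.
- mug: Grey-blue mug, 88 mm tall, 85 mm across without its handle, standing on the bench beyond the gap between rack and tray. Origin: centre of its underside. Leave it alone.

How it is judged:
By the outcome, as a careful person would: the job done as asked, in the order asked, and still so for the second after the job is handed in, with the robot touching nothing.
It also fails if it takes over 42 s, if anything falls off the work surface, if the arm or the gripper's body presses on something with over 40 N, if the wrist force passes 120 N, or if a joint passes its speed limit or range.

## Working session

There is one attempt and no reset: what is moved stays moved. The work goes in short steps, Python scripts to look and compute and a tool call to move; the robot and the scene stay as the last step left them, time stands still between calls to the robot, and variables do not carry over. Pictures are saved under pics/ and viewed, and the job is handed in when it is done.

Besides the shell and the picture viewer there is one more tool, called after "Call:" by a JSON object that holds its "name" and its "arguments". move_arm: Moves the arm, as the interface text tells. Its arguments: {"type":"object","properties":{"series":{"type":"array","items":{"type":"array","items":{"type":"array","items":{"type":"number"}}}},"grip_force":{"type":"number"}},"required":["series"]}

```bash
ls; mkdir -p pics; cat > h.py <<'E'
import numpy as np, cv2, json
from bench import bot
from scipy.spatial.transform import Rotation as Ro
def snap(n,f):
    d=bot.grab_frame(n); cv2.imwrite(f'pics/{f}.png',d['img'][:,:,::-1]); np.savez(f'pics/{f}.npz',**d); return d
def ray(d,uv):
    K,R,t=d['K'],d['R'],d['t']; c=-R.T@t
    v=R.T@np.linalg.solve(K,np.array([uv[0],uv[1],1.])); return c,v/np.linalg.norm(v)
def onz(d,uv,z):
    c,v=ray(d,uv); return c+v*(z-c[2])/v[2]
def tri(d1,u1,d2,u2):
    c1,v1=ray(d1,u1);c2,v2=ray(d2,u2)
    s=np.linalg.lstsq(np.c_[v1,-v2],c2-c1,rcond=None)[0]
    p,q=c1+s[0]*v1,c2+s[1]*v2; return (p+q)/2,np.linalg.norm(p-q)
def proj(d,X):
    p=d['K']@(d['R']@np.array(X)+d['t']); return p[:2]/p[2]
E
python3 - <<'E'
from h import *
print(bot.state())
for n in ['scene','top','wrist']:
    d=snap(n,n+'0'); print(n,-d['R'].T@d['t'],d['K'][0,0],d['R'].round(2).tolist())
E
```

```text
pics
{'time': 0.0, 'joints': array([-9.62383785e-01,  2.55737790e-01,  1.06985629e-01, -4.66630504e-04,
       -1.42389186e+00, -2.84567700e-01]), 'qd': array([ 0.00049435, -0.00137384,  0.00065906,  0.00177956,  0.00167049,
        0.00130206]), 'joint_efforts': array([ 2.03195777e-04, -3.86625624e+01,  2.37931144e+01,  5.36518246e+00,
       -6.32996918e-03,  2.86866032e-05]), 'ee_pos': array([ 0.17489269, -0.52092387,  0.2303944 ]), 'orientation': array([-1.90770687e-04, -1.61181789e-01,  9.86924275e-01,  9.32925901e-04]), 'ft_force': array([ 0.74469662,  0.08664381, -0.01625916]), 'torque': array([-0.01419552, -0.05392   ,  0.03126017]), 'finger_gap': 0.08561064979591625}
scene [-0.12569199  0.82466542  0.62469648] 441.00641147001903 [[-0.76, -0.65, 0.03], [-0.27, 0.28, -0.92], [0.59, -0.71, -0.39]]
top [ 0.45266472 -0.062858    1.45837894] 498.39537895628746 [[0.02, -1.0, -0.01], [-1.0, -0.02, -0.09], [0.09, 0.01, -1.0]]
wrist [ 0.09562127 -0.54879394  0.37281582] 353.82806689706723 [[-0.32, 0.95, 0.0], [0.9, 0.3, 0.32], [0.31, 0.1, -0.95]]
```

View pics/scene0.png

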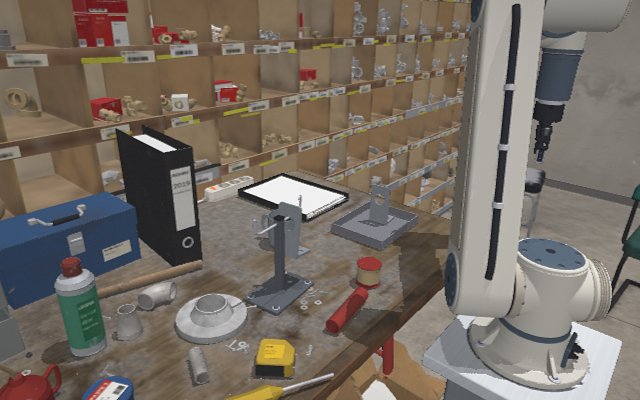

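View pics/top0.png

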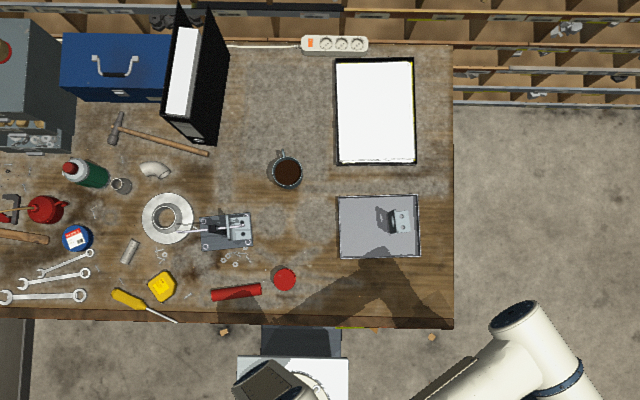

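View pics/wrist0.png

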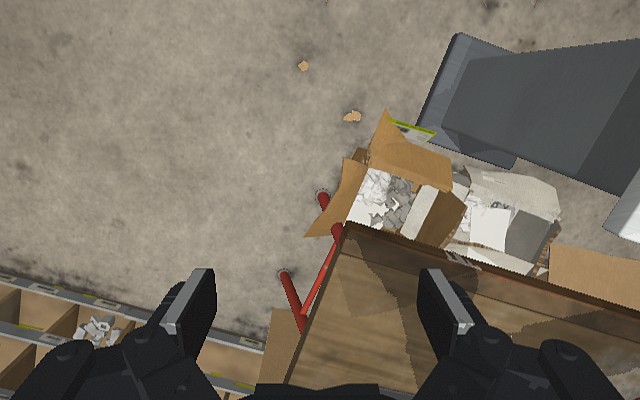

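The top view shows the rack near (225,231), the tray near (378,226) with bracket_2 at (400,221), and the mug at (287,172). I'll zoom in on these.

```bash
python3 - <<'E'
import cv2
t=cv2.imread('pics/top0.png'); s=cv2.imread('pics/scene0.png')
cv2.imwrite('pics/t_r.png',cv2.resize(t[195:265,190:270],None,fx=9,fy=8.5,interpolation=cv2.INTER_CUBIC)[:600])
cv2.imwrite('pics/t_t.png',cv2.resize(t[180:270,325:430],None,fx=6,fy=6,interpolation=cv2.INTER_CUBIC))
cv2.imwrite('pics/s_r.png',cv2.resize(s[185:320,235:335],None,fx=4.4,fy=4.4,interpolation=cv2.INTER_CUBIC))
E
```

```text
(no output)
```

View pics/t_r.png

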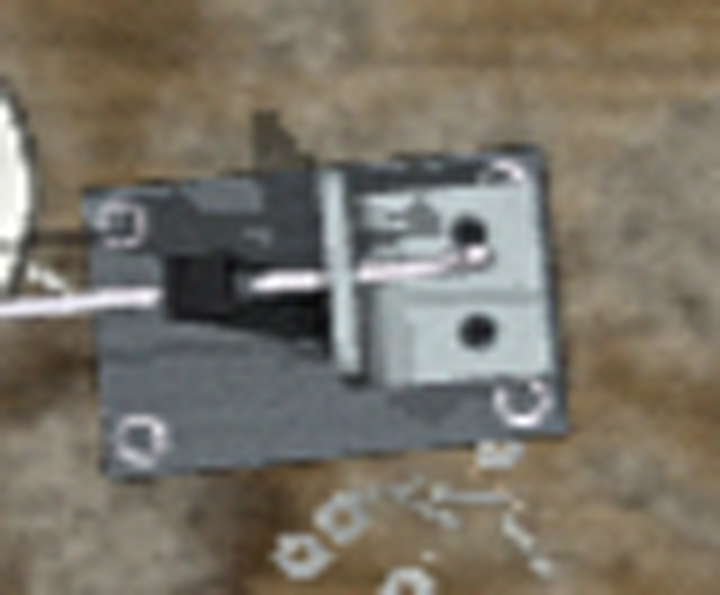

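View pics/t_t.png

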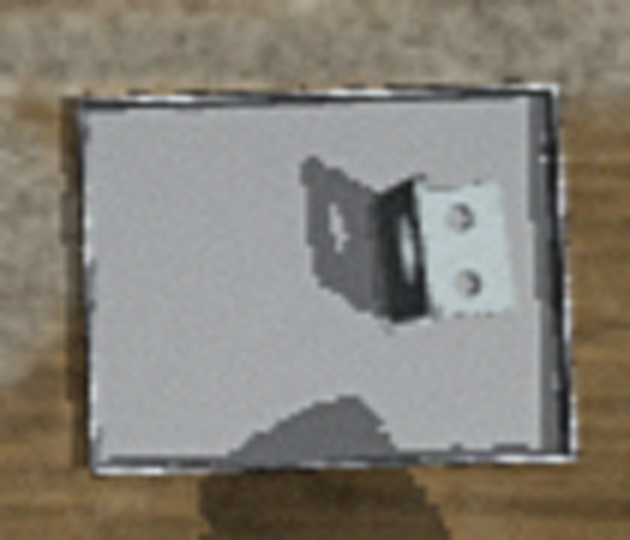

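View pics/s_r.png

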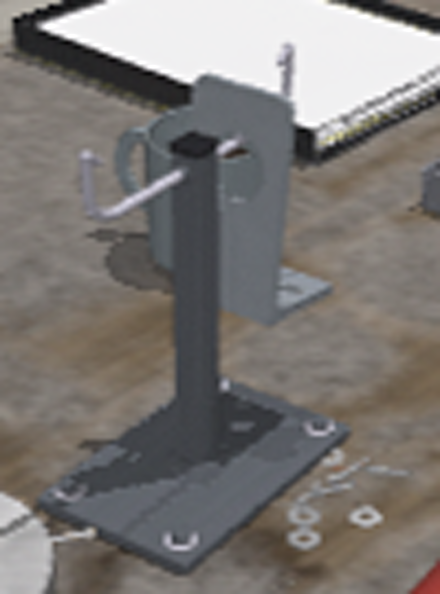

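```bash
cat >> h.py <<'E'
def ld(f): 
    z=np.load(f'pics/{f}.npz'); return {k:z[k] for k in z}
E
python3 - <<'E'
from h import *
np.set_printoptions(precision=4,suppress=True)
T=ld('top0');S=ld('scene0')
r=lambda u,v:(190+(u+.5)/9-.5,195+(v+.5)/8.5-.5)
t=lambda u,v:(325+(u+.5)/6-.5,180+(v+.5)/6-.5)
s=lambda u,v:(235+(u+.5)/4.4-.5,185+(v+.5)/4.4-.5)
B=[onz(T,r(*p),.008) for p in [(80,190),(545,147),(568,435),(105,480)]]
B=np.array(B);print(B,B.mean(0));print(np.linalg.norm(np.diff(B,axis=0),axis=1))
print('post cap',onz(T,r(202,288),.2), onz(T,r(198,288),.2))
print('tip tri',tri(T,r(488,253),S,s(288,45)),'tip plane',onz(T,r(488,253),.223))
print('other tip scene? bracket top plane', [onz(T,r(*p),.225) for p in [(332,170),(348,378)]])
print('br top corners tri',tri(T,r(328,170),S,s(203,75)),tri(T,r(345,375),S,s(292,118)))
C=np.array([onz(T,t(*p),.03) for p in [(78,100),(557,88),(577,458),(93,472)]]);print(C,C.mean(0),np.linalg.norm(np.diff(C,axis=0),axis=1))
print('b2 foot',[onz(T,t(*p),.009) for p in [(425,182),(503,180),(518,308),(432,318)]])
print('b2 top',[onz(T,t(*p),.128) for p in [(416,178),(428,318)]])
print('mug',onz(T,(287,171),.088))
E
```

```text
[[0.543  0.2871 0.008 ]
 [0.5613 0.1363 0.008 ]
 [0.4629 0.1254 0.008 ]
 [0.444  0.2745 0.008 ]] [0.5028 0.2058 0.008 ]
[0.1518 0.0991 0.1503]
post cap [0.5027 0.205  0.2   ] [0.5026 0.2062 0.2   ]
tip tri (array([0.5151, 0.1226, 0.2227]), np.float64(0.0033888496111904092)) tip plane [0.5138 0.1215 0.223 ]
other tip scene? bracket top plane [array([0.537 , 0.1652, 0.225 ]), array([0.4764, 0.1584, 0.225 ])]
br top corners tri (array([0.5371, 0.1679, 0.2134]), np.float64(0.0016810525922695814)) (array([0.4776, 0.1626, 0.2059]), np.float64(0.00014067884584021816))
[[ 0.6105 -0.1174  0.03  ]
 [ 0.6215 -0.3468  0.03  ]
 [ 0.4452 -0.357   0.03  ]
 [ 0.4331 -0.1279  0.03  ]] [ 0.5276 -0.2373  0.03  ] [0.2296 0.1766 0.2294]
b2 foot [array([ 0.5766, -0.2873,  0.009 ]), array([ 0.5785, -0.325 ,  0.009 ]), array([ 0.5166, -0.3326,  0.009 ]), array([ 0.5108, -0.2912,  0.009 ])]
b2 top [array([ 0.5682, -0.2648,  0.128 ]), array([ 0.5059, -0.2707,  0.128 ])]
mug [0.6716 0.0267 0.088 ]
```

```bash
cat >> h.py <<'E'
O=np.array([.5027,.2055,0]); YAW=np.arctan2(-.992,.123)
RX=np.array([np.cos(YAW),np.sin(YAW),0]); RY=np.array([-RX[1],RX[0],0]); UP=np.array([0,0,1.])
def rk(x,y,z): return O+RX*x+RY*y+UP*z
def cur():
    s=bot.state(); return s['ee_pos'],Ro.from_quat(np.roll(s['orientation'],-1))
def toolR(zdir,ydir):  # tool rotation with z, y axis
    z=zdir/np.linalg.norm(zdir); x=np.cross(ydir,z); x/=np.linalg.norm(x); y=np.cross(z,x); return Ro.from_matrix(np.c_[x,y,z])
def delta(p,R):
    p0,R0=cur(); return R0.inv().apply(p-p0).round(4),(R0.inv()*R).as_rotvec().round(4)
E
python3 - <<'E'
from h import *
p,R=cur(); print(R.as_matrix().round(3))
for th in (0,np.radians(6.5)):
  zd=-(np.sin(th)*RX+np.cos(th)*UP)
  for sg in (1,-1): print(th,sg,delta(rk(36,0,0)*0+rk(.036,0,.36),toolR(zd,sg*RY)))
E
```

```text
[[-0.948 -0.318 -0.001]
 [-0.318  0.948  0.001]
 [ 0.     0.001 -1.   ]]
0 1 (array([-0.5347,  0.5495, -0.1286]), array([ 1.0000e-03, -1.3000e-03,  1.7712e+00]))
0 -1 (array([-0.5347,  0.5495, -0.1286]), array([ 1.3000e-03,  9.0000e-04, -1.3704e+00]))
0.11344640137963143 1 (array([-0.5347,  0.5495, -0.1286]), array([-0.0995,  0.0808,  1.7691]))
0.11344640137963143 -1 (array([-0.5347,  0.5495, -0.1286]), array([-0.0765, -0.0942, -1.3689]))
```

Call:
{"name": "move_arm", "arguments": {"series": [[[0, 0, -0.045, 0, 0, 0, -1], [-0.02, 0.02, -0.04, 0, 0, 0, -1], [-0.034, 0.034, -0.01, 0, 0, 0, -1], [-0.034, 0.034, -0.01, 0, 0, 0, -1], [-0.034, 0.034, -0.01, 0, 0, 0, -1], [-0.034, 0.034, -0.01, 0, 0, 0, -1], [-0.034, 0.034, 0, 0, 0, 0, -1], [-0.034, 0.034, 0, 0, 0, 0, -1]]], "grip_force": 90}}

```text
time: 0.95
ee_pos: [0.3164, -0.2359, 0.3565]
orientation: [0.0, -0.161, 0.987, -0.0]
ft_force: [2.0, -0.2, -0.3]
finger_gap: 0.0854
```

Call:
{"name": "move_arm", "arguments": {"series": [[[-0.034, 0.034, 0, 0, 0, 0, -1], [-0.034, 0.034, 0, 0, 0, 0, -1], [-0.034, 0.034, 0, 0, 0, 0, -1], [-0.034, 0.034, 0, 0, 0, 0, -1], [-0.034, 0.034, 0, 0, 0, 0, -1], [-0.034, 0.034, 0, 0, 0, 0, -1], [-0.034, 0.034, 0, 0, 0, 0, -1], [-0.034, 0.034, 0, 0, 0, 0, -1]]]}}

```text
time: 1.75
ee_pos: [0.4877, 0.1087, 0.3562]
orientation: [-0.0, -0.161, 0.987, 0.0]
ft_force: [0.6, -0.1, 1.2]
finger_gap: 0.0855
```

Call:
{"name": "move_arm", "arguments": {"series": [[[0, 0, 0, 0, 0, -0.14, -1], [0, 0, 0, 0, 0, -0.14, -1], [0, 0, 0, 0, 0, -0.14, -1], [0, 0, 0, 0, 0, -0.14, -1], [0, 0, 0, 0, 0, -0.14, -1], [0, 0, 0, 0, 0, -0.14, -1], [0, 0, 0, 0, 0, -0.14, -1], [0, 0, 0, 0, 0, -0.14, -1]]]}}

```text
time: 2.55
ee_pos: [0.4873, 0.1067, 0.356]
orientation: [-0.0, -0.663, 0.749, 0.0]
ft_force: [0.4, -0.1, 0.3]
finger_gap: 0.0858
```

```bash
python3 - <<'E'
from h import *
print(bot.state()['time'],cur()[0],bot.state()['joints'].round(2),delta(rk(.030,0,.36),toolR(-UP,-RY)))
E
```

```text
2.55 [0.48727807 0.10665011 0.35595346] [ 0.53  0.15  0.29 -0.   -1.71 -0.65] (array([-0.0709, -0.0106, -0.0041]), array([ 7.000e-04, -2.000e-04, -2.445e-01]))
```

Call:
{"name": "move_arm", "arguments": {"series": [[[-0.03, -0.003, 0, 0, 0, -0.12, -1], [-0.03, -0.004, 0, 0, 0, -0.124, -1], [-0.011, 0.0, 0, 0, 0, 0, -1], [0, 0, 0, 0, 0, 0, -1], [0, 0, 0, 0, 0, 0, -1]]]}}

```text
time: 3.05
ee_pos: [0.497, 0.1766, 0.3563]
orientation: [0.0, 0.747, -0.665, 0.0]
ft_force: [-0.0, -0.4, 0.3]
finger_gap: 0.0855
```

```bash
python3 - <<'E'
from h import *
print(bot.state()['time'],cur()[0],bot.state()['joints'].round(2),delta(rk(.030,0,.36),toolR(-UP,-RY)))
snap('wrist','w1');snap('scene','s1');snap('top','t1')
s=cv2.imread('pics/s1.png'); cv2.imwrite('pics/s1c.png',cv2.resize(s[90:290,205:405],None,fx=3,fy=3))
E
```

```text
3.05 [0.4970046  0.17660252 0.35626386] [ 0.64  0.21  0.36  0.   -1.72 -0.52] (array([ 0.002 , -0.0092, -0.0037]), array([ 0.0002, -0.0004, -0.0072]))
```

View pics/w1.png

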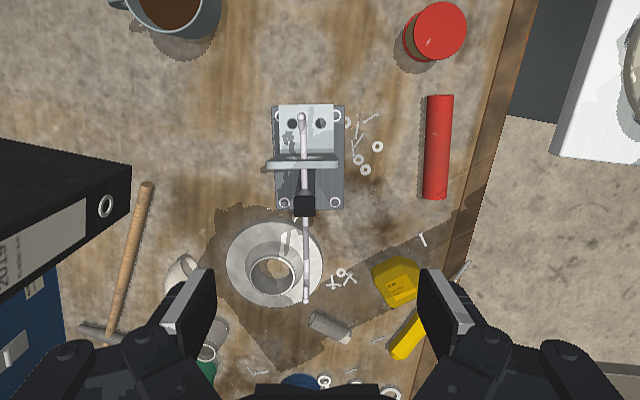

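View pics/s1c.png

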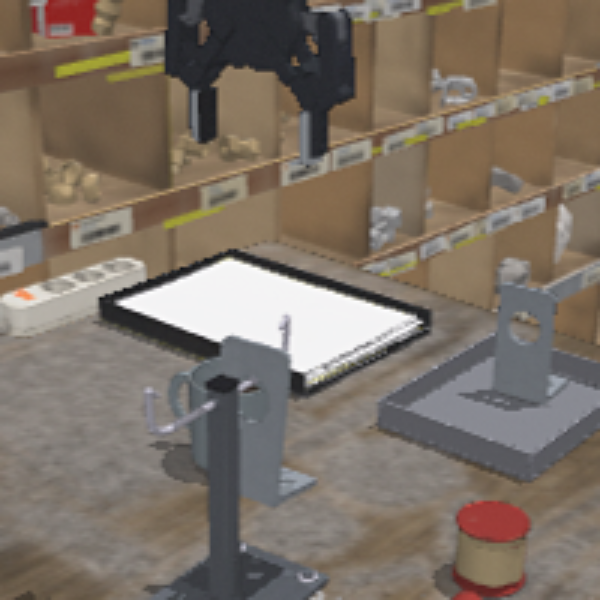

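```bash
python3 - <<'E'
import cv2
t=cv2.imread('pics/w1.png')
cv2.imwrite('pics/w1c.png',cv2.resize(t[95:220,245:365],None,fx=4.8,fy=4.8,interpolation=cv2.INTER_CUBIC))
E
```

```text
(no output)
```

View pics/w1c.png

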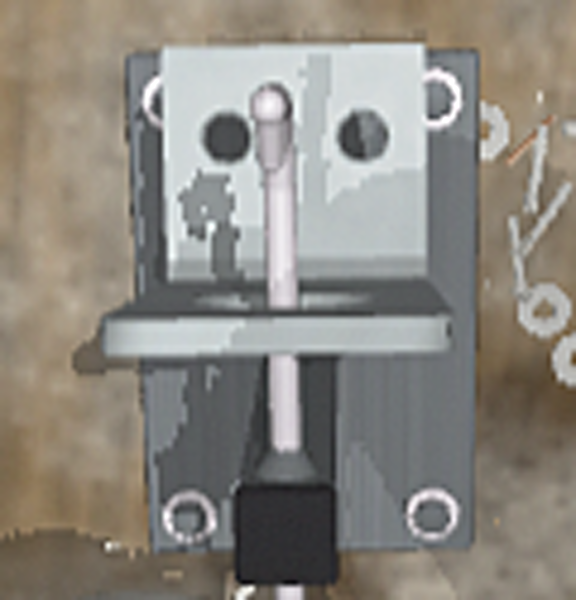

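```bash
python3 - <<'E'
from h import *
np.set_printoptions(precision=4,suppress=True)
W=ld('w1');T=ld('top0');S=ld('scene0')
w=lambda u,v:(245+(u+.5)/4.8-.5,95+(v+.5)/4.8-.5)
r=lambda u,v:(190+(u+.5)/9-.5,195+(v+.5)/8.5-.5)
s=lambda u,v:(235+(u+.5)/4.4-.5,185+(v+.5)/4.4-.5)
def inr(p): d=p-O; return np.array([d@RX,d@RY,d[2]])*1000
print('tip',inr(tri(W,w(270,98),S,s(288,45))[0]),inr(tri(W,w(270,98),T,r(488,253))[0]),inr(onz(W,w(270,98),.226)))
for z in (.212,.216):
  for p in [(104,320),(452,320),(104,354),(452,354)]: print(z,inr(onz(W,w(*p),z)))
print('cap',inr(onz(W,w(287,535),.2)))
print('LR tri',inr(tri(W,w(104,340),S,s(203,75))[0]),tri(W,w(104,340),S,s(203,75))[1],inr(tri(W,w(452,340),S,s(292,118))[0]))
print('base',[inr(onz(W,w(*p),.008)) for p in [(127,50),(473,50),(476,550),(153,550)]])
E
```

```text
tip [ 84.8392   3.3574 222.1482] [ 85.4204   1.3563 224.8122] [ 85.9358   2.0937 226.    ]
0.212 [ 47.4263  32.1039 212.    ]
0.212 [ 46.9993 -27.7957 212.    ]
0.212 [ 41.4197  32.424  212.    ]
0.212 [ 40.9909 -27.8741 212.    ]
0.216 [ 48.333   31.5147 216.    ]
0.216 [ 47.912  -27.5489 216.    ]
0.216 [ 42.4102  31.8304 216.    ]
0.216 [ 41.9874 -27.6262 216.    ]
cap [  3.4396   1.8059 200.    ]
LR tri [ 44.3412  31.6198 211.9598] 0.0015752418436152805 [ 41.7581 -28.4331 204.5013]
base [array([78.2036, 51.6029,  8.    ]), array([ 77.5016, -45.2547,   8.    ]), array([-71.9454, -48.7274,   8.    ]), array([-71.2466,  50.8888,   8.    ])]
```

```bash
cat >> h.py <<'E'
O=np.array([.5039,.2036,0])
E
cat > plan.py <<'E'
import numpy as np, heapq
def seg(pts,n=1.0):
    o=[]
    for a,b in zip(pts[:-1],pts[1:]):
        a,b=np.array(a,float),np.array(b,float);k=int(np.linalg.norm(b-a)/n)+1
        o+=[a+(b-a)*i/k for i in range(k+1)]
    return np.array(o)
hk=seg([(9,185),(64,185),(73,188),(79,194),(81,202),(82,223)]);bb=seg([(82,223),(73,217)])
pt=seg([(9,8),(9,200),(-9,200)],4)
P=np.r_[hk,bb,pt];r=np.r_[np.full(len(hk),3),np.full(len(bb),2.2),np.zeros(len(pt))]
rects=[(-3,3,98,125),(-3,3,0,62),(-3,57,0,6)]
def clear(x,z,t): # hole centre, tilt deg top toward post
    t=np.radians(t);X=np.array([np.cos(t),np.sin(t)]);Z=np.array([-np.sin(t),np.cos(t)])
    d=P-[x,z];u=d@X;v=d@Z+80;m=1e9
    for a,b,c,e in rects:
        dx=np.maximum(np.maximum(a-u,u-b),0);dz=np.maximum(np.maximum(c-v,v-e),0)
        m=min(m,(np.hypot(dx,dz)-r).min())
    return m
if __name__=='__main__':
    xs=np.arange(30,140,3);zs=np.arange(168,240,3);ts=np.arange(-8,49,4)
    C=np.array([[[clear(x,z,t) for t in ts] for z in zs] for x in xs])
    st=(2,2,0)
    print(xs[st[0]],zs[st[1]],ts[st[2]],C[st])
    # widest path: lexicographic via cost
    cost=lambda c: 1+ (200/(max(c,.05))**2 if c<6 else 0)
    D={st:0};pr={};q=[(0,st)]
    goal=None
    while q:
        d,s=heapq.heappop(q)
        if d>D[s]: continue
        if xs[s[0]]>=126: goal=s;break
        for di in(-1,0,1):
            for dj in(-1,0,1):
                for dk in(-1,0,1):
                    n=(s[0]+di,s[1]+dj,s[2]+dk)
                    if n==s or min(n)<0 or n[0]>=len(xs) or n[1]>=len(zs) or n[2]>=len(ts): continue
                    if C[n]<.3: continue
                    nd=d+cost(C[n])*np.sqrt(di*di+dj*dj+dk*dk)
                    if nd<D.get(n,1e18): D[n]=nd;pr[n]=s;heapq.heappush(q,(nd,n))
    p=[goal]
    while p[-1] in pr:p.append(pr[p[-1]])
    for s in p[::-1]: print(xs[s[0]],zs[s[1]],ts[s[2]],round(C[s],1))
E
python3 plan.py
```

```text
36 174 -8 3.4076377180760336
36 174 -8 3.4
39 177 -4 6.7
39 177 0 7.0
42 177 4 6.8
45 180 8 9.4
48 180 12 9.0
51 180 16 8.5
54 183 20 10.9
57 186 24 11.5
60 189 28 9.2
63 192 32 6.8
66 192 36 7.7
69 195 40 7.1
72 198 44 7.2
75 201 48 7.3
75 204 48 5.5
78 207 48 5.5
78 210 48 6.6
81 213 48 7.2
84 216 48 7.6
87 219 48 8.4
90 219 48 6.4
93 222 44 7.5
96 222 44 6.9
99 222 44 7.1
102 222 44 8.2
105 222 44 9.9
108 222 44 12.0
111 222 44 14.2
114 222 44 16.3
117 222 44 18.5
120 222 44 20.6
123 222 44 22.8
126 222 44 25.0
```

```bash
cat >> h.py <<'E'
def hp(x,z,t,off=.002,y=0,axy=None):
    "TCP pose for hole centre x,z (mm rack), tilt deg (top to post +); off = TCP along plate z from hole centre"
    t=np.radians(t); pz=-np.sin(t)*RX+np.cos(t)*UP
    return rk(x/1e3,y/1e3,z/1e3)+pz*off, toolR(-pz,-RY)
E
python3 - <<'E'
from h import *
from plan import *
W=[(37.4,170,-6.5),(38,178,-6.5),(54,183,20),(63,191,32),(75,201,46),(79,210,47),(87,219,47),(93,222,45),(126,222,44)]
for a,b in zip(W[:-1],W[1:]):
    print(b,min(clear(*(np.array(a)+(np.array(b)-a)*k/10)) for k in range(11)))
hk2=seg([(-9,185),(-64,185),(-81,202),(-82,223),(-73,217)])
A=np.r_[hk,bb,pt,hk2]
for x,z,t in W:
    t=np.radians(t);d=A-[x,z];u=d@[np.cos(t),np.sin(t)];v=d@[-np.sin(t),np.cos(t)]+80
    for a,b,c in [(-43,43,150),(40,110,200)]:
        print(x,round(np.hypot(np.maximum(np.maximum(a-u,u-b),0),np.maximum(c-v,0)).min(),1),end=' ')
print()
print(delta(*hp(37.4,170,-6.5,off=.072,y=.5)))
E
```

```text
(38, 178, -6.5) -0.4551883128614924
(54, 183, 20) 7.550712683894496
(63, 191, 32) 7.795337447041437
(75, 201, 46) 6.265550744144889
(79, 210, 47) 5.434590653978684
(87, 219, 47) 6.637889269847494
(93, 222, 45) 7.2714188721545785
(126, 222, 44) 6.647111101456204
37.4 12.3 37.4 62.3 38 20.3 38 70.3 54 34.1 54 92.0 63 27.6 63 103.2 75 18.7 75 111.3 79 26.3 79 116.8 87 35.3 87 120.6 93 41.3 93 121.0 126 36.8 126 113.6 
(array([ 0.019 , -0.0107,  0.1151]), array([-0.001 , -0.1134, -0.0077]))
```

Call:
{"name": "move_arm", "arguments": {"series": [[[0.01, -0.005, 0.02, 0, 0, 0, -1], [0.009, -0.006, 0.03, 0, 0, 0, -1], [0, 0, 0.03, 0, 0, 0, -1], [0, 0, 0.033, 0, -0.05, 0, -1], [0, 0, 0, 0, -0.063, -0.008, -1], [0, 0, 0, 0, 0, 0, -1], [0, 0, 0, 0, 0, 0, -1]]]}}

```text
time: 3.9
ee_pos: [0.5108, 0.1585, 0.2442]
orientation: [-0.038, 0.748, -0.661, -0.041]
ft_force: [1.2, -0.3, 0.7]
finger_gap: 0.0853
```

```bash
python3 - <<'E'
from h import *
print(delta(*hp(37.4,170,-6.5,off=.004,y=.5)))
snap('wrist','w2');snap('scene','s2')
s=cv2.imread('pics/s2.png'); cv2.imwrite('pics/s2c.png',cv2.resize(s[130:290,215:375],None,fx=3.7,fy=3.7))
E
```

```text
(array([0.0001, 0.001 , 0.0707]), array([-0.0023, -0.0012, -0.0001]))
```

View pics/w2.png

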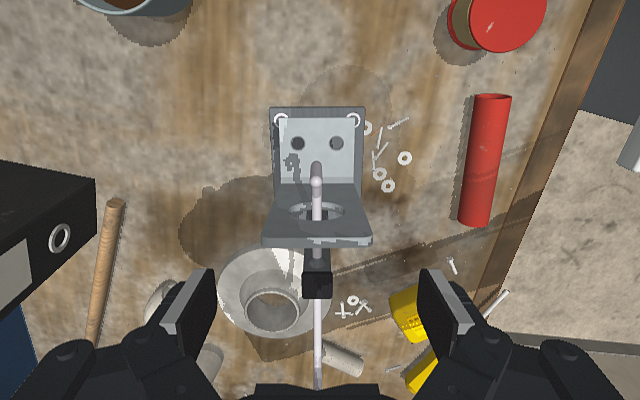

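View pics/s2c.png

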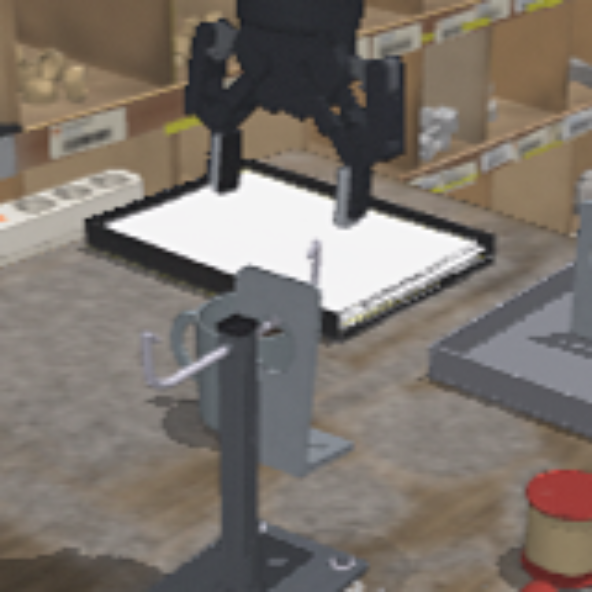

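```bash
python3 - <<'E'
from h import *
np.set_printoptions(precision=2,suppress=True)
W=ld('w2');p0,R0=cur()
for uv in [(264,237),(373,237),(264,246),(373,244),(316,182)]:
  for z in ([.212,.216] if uv[1]>200 else [.226]):
    q=onz(W,uv,z); d=q-O; print(uv,z,np.array([d@RX,d@RY])*1e3,'tool',R0.inv().apply(q-p0)*1e3)
E
```

```text
(264, 237) 0.212 [44.84 29.68] tool [  3.73 -28.4   31.94]
(264, 237) 0.216 [47.29 28.98] tool [  5.71 -27.7   27.69]
(373, 237) 0.212 [ 44.93 -29.33] tool [ 3.73 30.62 31.81]
(373, 237) 0.216 [ 47.38 -28.6 ] tool [ 5.72 29.88 27.56]
(264, 246) 0.212 [39.08 30.05] tool [ -1.99 -28.77  32.59]
(264, 246) 0.216 [41.67 29.34] tool [  0.13 -28.06  28.32]
(373, 244) 0.212 [ 40.47 -29.63] tool [-0.7  30.91 32.31]
(373, 244) 0.216 [ 43.03 -28.9 ] tool [ 1.39 30.17 28.05]
(316, 182) 0.226 [82.94  1.41] tool [39.97 -0.1  13.69]
```

Call:
{"name": "move_arm", "arguments": {"series": [[[0.002, 0.001, 0.02, 0, 0, 0, -1], [0, 0, 0.02, 0, 0, 0, -1], [0, 0, 0.015, 0, 0, 0, -1], [0, 0, 0.01, 0, 0, 0, -1], [0, 0, 0.005, 0, 0, 0, -1], [0, 0, 0, 0, 0, 0, -1]]]}}

```text
time: 4.6
ee_pos: [0.5085, 0.1653, 0.1734]
orientation: [-0.037, 0.749, -0.66, -0.042]
ft_force: [0.2, -0.6, 0.1]
finger_gap: 0.0856
```

```bash
python3 - <<'E'
from h import *
print(bot.state()['ft_force'],delta(*hp(37.4,170,-6.5,off=.004,y=.5)))
snap('wrist','w3');snap('scene','s3')
s=cv2.imread('pics/s3.png'); cv2.imwrite('pics/s3c.png',cv2.resize(s[150:270,235:355],None,fx=5,fy=5,interpolation=cv2.INTER_CUBIC))
E
```

```text
[ 0.18296239 -0.60057952  0.11332483] (array([-0.0008, -0.0006, -0.0005]), array([-0.0001, -0.0009,  0.0021]))
```

View pics/w3.png

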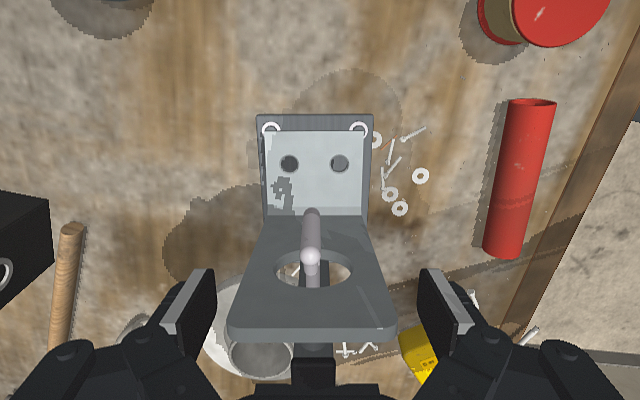

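View pics/s3c.png

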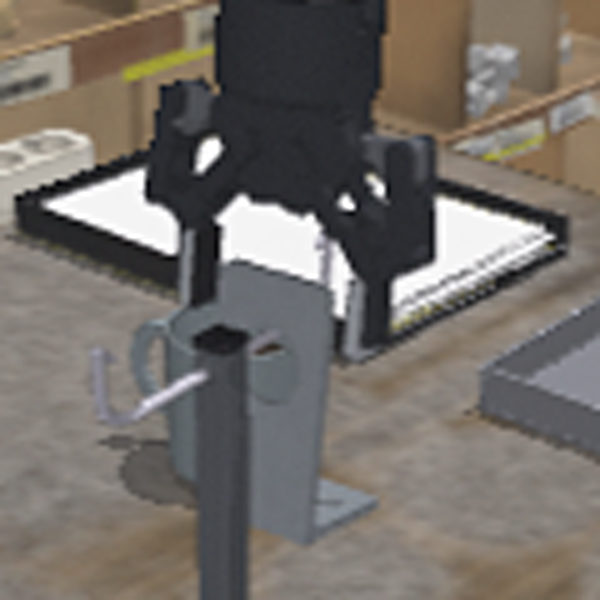

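Call:
{"name": "move_arm", "arguments": {"series": [[[0, -0.002, 0, 0, 0, 0, -0.8], [0, 0, 0, 0, 0, 0, -0.6], [0, 0, 0, 0, 0, 0, -0.5], [0, 0, 0, 0, 0, 0, -0.3], [0, 0, 0, 0, 0, 0, 0], [0, 0, 0, 0, 0, 0, 1], [0, 0, 0, 0, 0, 0, 1]]], "grip_force": 30}}

```text
time: 5.4
ee_pos: [0.5109, 0.1654, 0.1739]
orientation: [-0.038, 0.749, -0.66, -0.042]
ft_force: [0.7, 0.3, 2.5]
finger_gap: 0.0615
```

Call:
{"name": "move_arm", "arguments": {"series": [[[0, 0, 0, 0, 0, 0, 1], [0, 0, 0, 0, 0, 0, 1], [0, 0, 0, 0, 0, 0, 1]]], "grip_force": 100}}

```text
time: 5.7
ee_pos: [0.5112, 0.1654, 0.1742]
orientation: [-0.038, 0.749, -0.66, -0.042]
ft_force: [1.4, 0.0, 5.6]
finger_gap: 0.06
```

```bash
python3 - <<'E'
from h import *
print(bot.state()['ft_force'],delta(*hp(37.4,170,-6.5,off=.004,y=.5)))
snap('wrist','w4');snap('scene','s4')
s=cv2.imread('pics/s4.png'); cv2.imwrite('pics/s4c.png',cv2.resize(s[150:270,235:355],None,fx=5,fy=5,interpolation=cv2.INTER_CUBIC))
E
```

```text
[1.44581901 0.00646499 5.61953491] (array([-0.0009,  0.002 ,  0.0004]), array([-0.0023, -0.0003,  0.002 ]))
```

View pics/w4.png

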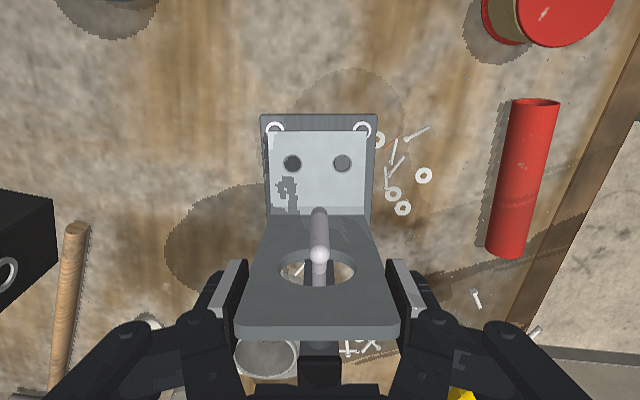

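View pics/s4c.png

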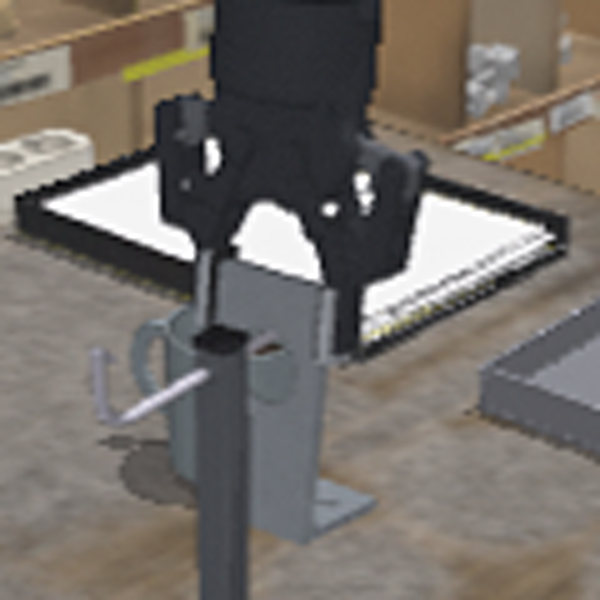

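Call:
{"name": "move_arm", "arguments": {"series": [[[0, 0, -0.002, 0, 0, 0, 1], [0, 0, -0.003, 0, 0, 0, 1], [0, 0, -0.003, 0, 0, 0, 1], [0, 0, 0, 0, 0, 0, 1], [0, 0, 0, 0, 0, 0, 1]]]}}

```text
time: 6.3
ee_pos: [0.5103, 0.1643, 0.1809]
orientation: [-0.037, 0.749, -0.661, -0.042]
ft_force: [0.1, 0.4, -5.0]
finger_gap: 0.0597
```

```bash
python3 - <<'E'
from h import *
print(bot.state()['ft_force'],bot.state()['torque'],delta(*hp(37.4,170,-6.5,off=.004,y=.5)))
snap('wrist','w5');snap('scene','s5')
s=cv2.imread('pics/s5.png'); cv2.imwrite('pics/s5c.png',cv2.resize(s[170:270,245:345],None,fx=6,fy=6,interpolation=cv2.INTER_CUBIC))
s=cv2.imread('pics/w5.png'); cv2.imwrite('pics/w5c.png',cv2.resize(s[100:400,200:440],None,fx=2,fy=2,interpolation=cv2.INTER_CUBIC))
E
```

```text
[ 0.13445915  0.35293404 -5.03939483] [-0.50553853 -0.08760782  0.02593016] (array([-0.0011,  0.001 ,  0.0071]), array([ 0.0008, -0.0006,  0.0015]))
```

View pics/w5c.png

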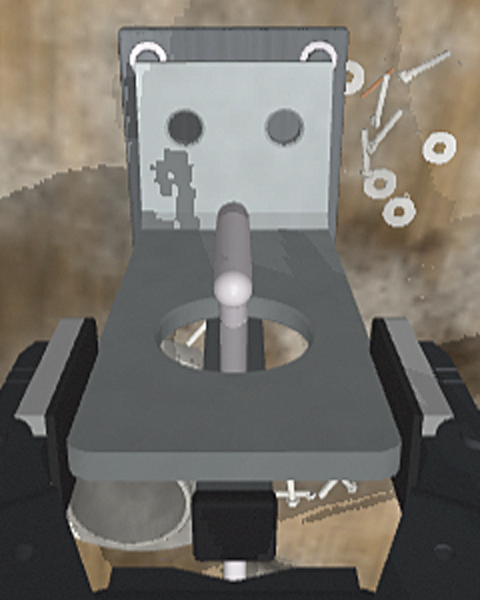

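View pics/s5c.png

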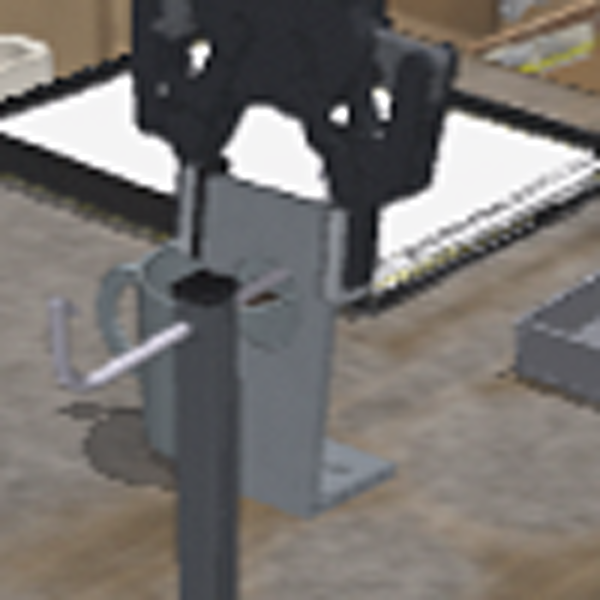

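```bash
python3 - <<'E'
from h import *
np.set_printoptions(precision=1,suppress=True)
W=ld('w5');p0,R0=cur();K=W['K']
def w(u,v): return (200+(u+.5)/2-.5,100+(v+.5)/2-.5)
for n,a,b,L in [('top',(70,448),(401,448),62),('hole',(160,335),(313,335),36),('corner',(132,230),(341,230),62),('footend',(134,62),(337,62),62)]:
    a,b=w(*a),w(*b); m=(np.array(a)+b)/2; z=L/1e3*K[0,0]/(b[0]-a[0])
    X=W['R'].T@(z*np.linalg.solve(K,[m[0],m[1],1])-W['t']); print(n,R0.inv().apply(X-p0)*1e3)
E
```

```text
top [ -2.7   0.7 -32.1]
hole [0.1 1.  4.8]
corner [ 7.6  1.1 53.2]
footend [53.9  0.9 75.6]
```

```bash
python3 - <<'E'
from h import *
from scipy.optimize import least_squares
np.set_printoptions(precision=1,suppress=True)
W=ld('w5');p0,R0=cur()
M=np.array([[3,31,125-3],[3,-31,125-3],[3,18,80],[3,-18,80],[3,31,6],[3,-31,6],[57,31,6],[57,-31,6],[45,18,6],[45,-18,6]])/1e3
def pr(th,x,s): # bracket rotated th about tool y, hole at tool (x,?,z)
    out=[]
    for m in M:
        u=m-[0,0,.08]; c,sn=np.cos(th),np.sin(th)
        X=np.array([x+c*u[0]+sn*u[2], .0009-u[1], s-(c*u[2]-sn*u[0])])
        q=proj(W,p0+R0.apply(X)); out.append(((q+.5-[200,100])*2-.5))
    return np.array(out)
for a in [(0,0,.004),(0.05,0,.004),(-.05,0,.004),(0,.003,.004),(0,0,0.0)]:
    print(a);print(pr(*a)[[0,1,2,3,4,5,6,7]].round(0).tolist())
E
```

```text
(0, 0, 0.004)
[[61.0, 443.0], [412.0, 444.0], [159.0, 326.0], [313.0, 326.0], [142.0, 216.0], [329.0, 216.0], [135.0, 51.0], [337.0, 51.0]]
(0.05, 0, 0.004)
[[61.0, 433.0], [413.0, 433.0], [159.0, 326.0], [313.0, 326.0], [143.0, 226.0], [328.0, 226.0], [136.0, 62.0], [335.0, 62.0]]
(-0.05, 0, 0.004)
[[62.0, 454.0], [411.0, 454.0], [159.0, 326.0], [313.0, 326.0], [142.0, 205.0], [329.0, 205.0], [133.0, 40.0], [338.0, 40.0]]
(0, 0.003, 0.004)
[[60.0, 429.0], [414.0, 429.0], [158.0, 314.0], [314.0, 314.0], [142.0, 207.0], [329.0, 207.0], [134.0, 41.0], [337.0, 41.0]]
(0, 0, 0.0)
[[56.0, 459.0], [418.0, 459.0], [157.0, 335.0], [315.0, 335.0], [141.0, 220.0], [330.0, 220.0], [133.0, 52.0], [338.0, 52.0]]
```

```bash
cat >> h.py <<'E'
HX=-.002;HZ=.004
def hole_state():
    p,R=cur(); h=p+R.apply([HX,0,HZ])-O; z=R.apply([0,0,-1]); 
    return np.array([h@RX*1e3,h[2]*1e3,np.degrees(np.arctan2(-z@RX,z[2]))]), h@RY*1e3
def rows(W,ns):
    c=hole_state()[0]; print('now',c.round(1),hole_state()[1].round(1))
    def tcp(w):
        t=np.radians(w[2]);X=np.array([np.cos(t),np.sin(t)]);Z=-np.array([-np.sin(t),np.cos(t)])
        return np.array(w[:2])-X*HX*1e3-Z*HZ*1e3,X,Z
    a=np.array(c,float)
    for w,n in zip(W,ns):
        for k in range(n):
            b=a+(np.array(w)-a)/(n-k); p,X,Z=tcp(a);q=tcp(b)[0]-p
            print([round(q@X/1e3,4),0,round(q@Z/1e3,4),0,round(np.radians(b[2]-a[2]),3),0,1]); a=b
E
python3 - <<'E'
from h import *
rows([(54,183,20),(63,191,32)],[5,3])
E
```

```text
now [ 37.3 177.3  -6.5] 1.6
[np.float64(0.0028), 0, np.float64(-0.0017), 0, np.float64(0.092), 0, 1]
[np.float64(0.0029), 0, np.float64(-0.0014), 0, np.float64(0.092), 0, 1]
[np.float64(0.003), 0, np.float64(-0.0011), 0, np.float64(0.092), 0, 1]
[np.float64(0.0031), 0, np.float64(-0.0007), 0, np.float64(0.092), 0, 1]
[np.float64(0.0031), 0, np.float64(-0.0004), 0, np.float64(0.092), 0, 1]
[np.float64(0.0034), 0, np.float64(-0.0016), 0, np.float64(0.07), 0, 1]
[np.float64(0.0035), 0, np.float64(-0.0013), 0, np.float64(0.07), 0, 1]
[np.float64(0.0036), 0, np.float64(-0.0011), 0, np.float64(0.07), 0, 1]
```

Call:
{"name": "move_arm", "arguments": {"series": [[[0.003, 0, -0.0017, 0, 0.092, 0, 1], [0.003, 0, -0.0014, 0, 0.092, 0, 1], [0.003, 0, -0.001, 0, 0.092, 0, 1], [0.003, 0, -0.0007, 0, 0.092, 0, 1], [0.003, 0, -0.0004, 0, 0.092, 0, 1], [0, 0, 0, 0, 0, 0, 1], [0, 0, 0, 0, 0, 0, 1]]]}}

```text
time: 7.1
ee_pos: [0.5123, 0.1505, 0.1871]
orientation: [0.114, 0.739, -0.651, 0.129]
ft_force: [-0.4, 0.3, -4.5]
finger_gap: 0.0599
```

```bash
python3 - <<'E'
from h import *
rows([(63,191,32),(75,201,46)],[3,4])
print(bot.state()['joints'].round(2))
snap('wrist','w6');snap('scene','s6')
s=cv2.imread('pics/s6.png'); cv2.imwrite('pics/s6c.png',cv2.resize(s[170:270,245:345],None,fx=6,fy=6,interpolation=cv2.INTER_CUBIC))
s=cv2.imread('pics/w6.png'); cv2.imwrite('pics/w6c.png',cv2.resize(s[100:400,200:440],None,fx=2,fy=2,interpolation=cv2.INTER_CUBIC))
E
```

```text
now [ 53.2 182.6  19.8] 1.8
[np.float64(0.0037), 0, np.float64(-0.0017), 0, np.float64(0.071), 0, 1]
[np.float64(0.0038), 0, np.float64(-0.0014), 0, np.float64(0.071), 0, 1]
[np.float64(0.0039), 0, np.float64(-0.0011), 0, np.float64(0.071), 0, 1]
[np.float64(0.0036), 0, np.float64(-0.0006), 0, np.float64(0.061), 0, 1]
[np.float64(0.0036), 0, np.float64(-0.0004), 0, np.float64(0.061), 0, 1]
[np.float64(0.0037), 0, np.float64(-0.0002), 0, np.float64(0.061), 0, 1]
[np.float64(0.0037), 0, np.float64(0.0001), 0, np.float64(0.061), 0, 1]
[ 0.77  0.31 -0.08  0.28 -1.39 -0.72]
```

View pics/w6c.png

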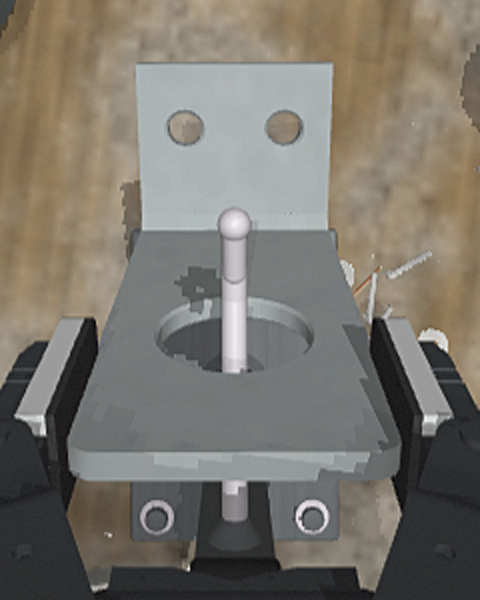

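View pics/s6c.png

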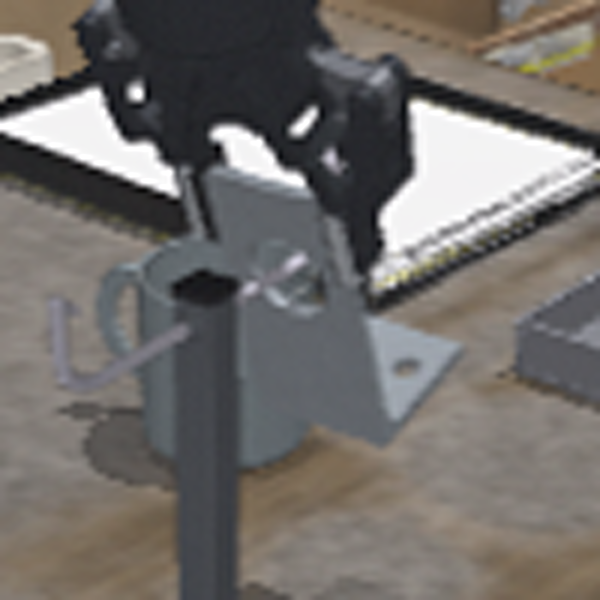

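The bracket hasn't moved in the grip, and the hook passes through the middle of the hole. The tilt can continue.

Call:
{"name": "move_arm", "arguments": {"series": [[[0.0037, 0, -0.0017, 0, 0.071, 0, 1], [0.0038, 0, -0.0014, 0, 0.071, 0, 1], [0.0039, 0, -0.0011, 0, 0.071, 0, 1], [0, 0, 0, 0, 0, 0, 1], [0, 0, 0, 0, 0, 0, 1]]]}}

```text
time: 7.7
ee_pos: [0.5137, 0.1412, 0.1961]
orientation: [0.181, 0.721, -0.636, 0.206]
ft_force: [-0.1, -0.0, -4.5]
finger_gap: 0.0604
```

```bash
python3 - <<'E'
from h import *
rows([(75,201,46),(79,210,47)],[4,3])
snap('wrist','w7')
s=cv2.imread('pics/w7.png'); cv2.imwrite('pics/w7c.png',cv2.resize(s[100:400,200:440],None,fx=2,fy=2,interpolation=cv2.INTER_CUBIC))
E
```

```text
now [ 63.6 191.6  31.9] 2.1
[np.float64(0.0034), 0, np.float64(-0.0006), 0, np.float64(0.062), 0, 1]
[np.float64(0.0034), 0, np.float64(-0.0004), 0, np.float64(0.062), 0, 1]
[np.float64(0.0034), 0, np.float64(-0.0001), 0, np.float64(0.062), 0, 1]
[np.float64(0.0034), 0, np.float64(0.0001), 0, np.float64(0.062), 0, 1]
[np.float64(0.0031), 0, np.float64(-0.0011), 0, np.float64(0.006), 0, 1]
[np.float64(0.0031), 0, np.float64(-0.0011), 0, np.float64(0.006), 0, 1]
[np.float64(0.0031), 0, np.float64(-0.0011), 0, np.float64(0.006), 0, 1]
```

View pics/w7c.png

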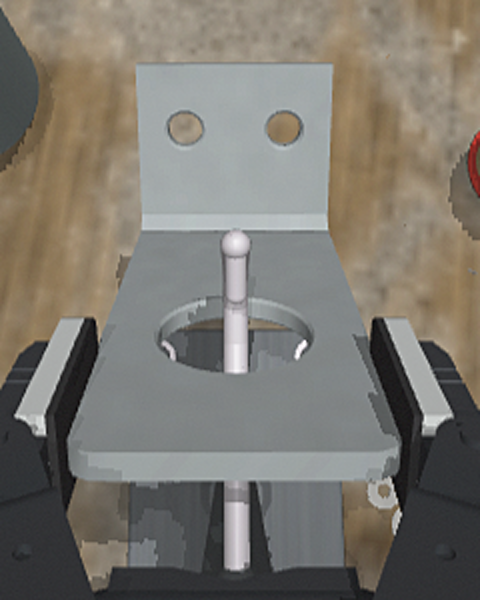

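```bash
python3 - <<'E'
from h import *
W=ld('w7')
for p in [(.082,0,.223),(.073,0,.217)]:
    print(((proj(W,rk(*p))+.5-[200,100])*2-.5).round(0))
p0,R0=cur()
for dz in (0,.018,-.018): # hole points on foot-side face
    X=np.array([HX+.003,.0009,HZ+dz]); print(((proj(W,p0+R0.apply(X))+.5-[200,100])*2-.5).round(0))
# per mm sensitivity
a=proj(W,rk(.082,0,.223));print((proj(W,rk(.083,0,.223))-a)*2,(proj(W,rk(.082,0,.224))-a)*2)
E
```

```text
[243. 245.]
[243. 294.]
[236. 332.]
[236. 297.]
[237. 376.]
[-0.01035747 -5.01141651] [ 0.05754507 -0.81731269]
```

Call:
{"name": "move_arm", "arguments": {"series": [[[0.0034, 0, -0.0006, 0, 0.062, 0, 1], [0.0034, 0, -0.0004, 0, 0.062, 0, 1], [0.0034, 0, 0, 0, 0.062, 0, 1], [0.0034, 0, 0, 0, 0.062, 0, 1], [0, 0, 0, 0, 0, 0, 1], [0, 0, 0, 0, 0, 0, 1]]]}}

```text
time: 8.35
ee_pos: [0.5151, 0.131, 0.2053]
orientation: [0.259, 0.69, -0.609, 0.294]
ft_force: [0.2, 0.2, -4.9]
finger_gap: 0.0598
```

```bash
python3 - <<'E'
from h import *
rows([(79,210,47),(87,219,47),(93,222,45)],[3,3,2])
from plan import clear
print(clear(*hole_state()[0]), bot.state()['joints'].round(2))
snap('wrist','w8');snap('scene','s8')
s=cv2.imread('pics/w8.png'); a=cv2.resize(s[100:400,200:440],None,fx=1.6,fy=1.6,interpolation=cv2.INTER_CUBIC)
s=cv2.imread('pics/s8.png'); b=cv2.resize(s[165:265,245:325],None,fx=4.8,fy=4.8,interpolation=cv2.INTER_CUBIC)
cv2.imwrite('pics/c8.png',np.hstack([a,b]))
E
```

```text
now [ 74.9 201.   46.1] 2.2
[np.float64(0.0031), 0, np.float64(-0.0011), 0, np.float64(0.005), 0, 1]
[np.float64(0.0031), 0, np.float64(-0.0011), 0, np.float64(0.005), 0, 1]
[np.float64(0.0031), 0, np.float64(-0.0011), 0, np.float64(0.005), 0, 1]
[np.float64(0.004), 0, np.float64(-0.0001), 0, np.float64(0.0), 0, 1]
[np.float64(0.004), 0, np.float64(-0.0001), 0, np.float64(0.0), 0, 1]
[np.float64(0.004), 0, np.float64(-0.0001), 0, np.float64(0.0), 0, 1]
[np.float64(0.0032), 0, np.float64(0.0012), 0, np.float64(-0.017), 0, 1]
[np.float64(0.0032), 0, np.float64(0.0012), 0, np.float64(-0.017), 0, 1]
6.877312360101661 [ 0.89  0.46 -0.14  0.54 -1.59 -0.94]
```

View pics/c8.png

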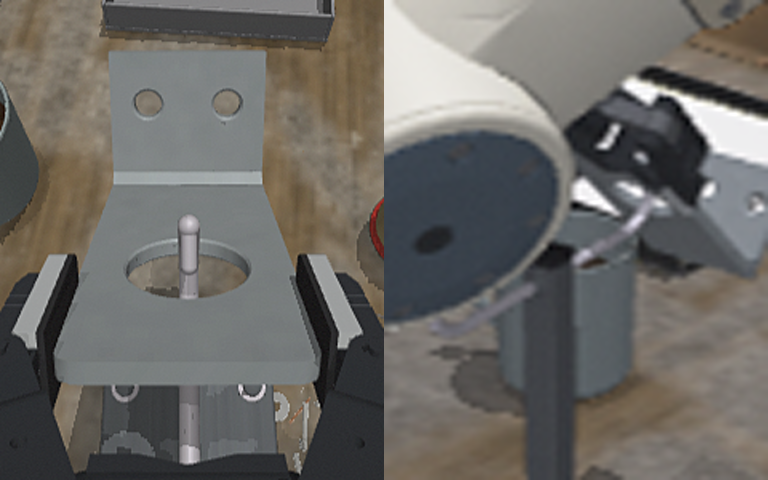

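Call:
{"name": "move_arm", "arguments": {"series": [[[0.003, 0, -0.001, 0, 0.005, 0, 1], [0.003, 0, -0.001, 0, 0.005, 0, 1], [0.003, 0, -0.001, 0, 0.005, 0, 1], [0, 0, 0, 0, 0, 0, 1], [0, 0, 0, 0, 0, 0, 1]]]}}

```text
time: 8.95
ee_pos: [0.5153, 0.127, 0.2138]
orientation: [0.264, 0.687, -0.607, 0.3]
ft_force: [0.6, 0.1, -5.2]
finger_gap: 0.06
```

```bash
python3 - <<'E'
from h import *
rows([(87,219,47),(93,222,45)],[3,2])
from plan import clear
print(clear(*hole_state()[0]))
W=snap('wrist','w9')
print(((proj(W,rk(.082,0,.223))+.5-[200,100])*2-.5).round(0))
s=cv2.imread('pics/w9.png'); a=cv2.resize(s[100:400,200:440],None,fx=2,fy=2,interpolation=cv2.INTER_CUBIC)
cv2.imwrite('pics/c9.png',a)
E
```

```text
now [ 79.  209.6  47.1] 1.9
[np.float64(0.0041), 0, np.float64(-0.0002), 0, np.float64(-0.001), 0, 1]
[np.float64(0.0041), 0, np.float64(-0.0002), 0, np.float64(-0.001), 0, 1]
[np.float64(0.0041), 0, np.float64(-0.0002), 0, np.float64(-0.001), 0, 1]
[np.float64(0.0032), 0, np.float64(0.0012), 0, np.float64(-0.017), 0, 1]
[np.float64(0.0032), 0, np.float64(0.0012), 0, np.float64(-0.017), 0, 1]
6.3787595742141034
[242. 313.]
```

View pics/c9.png

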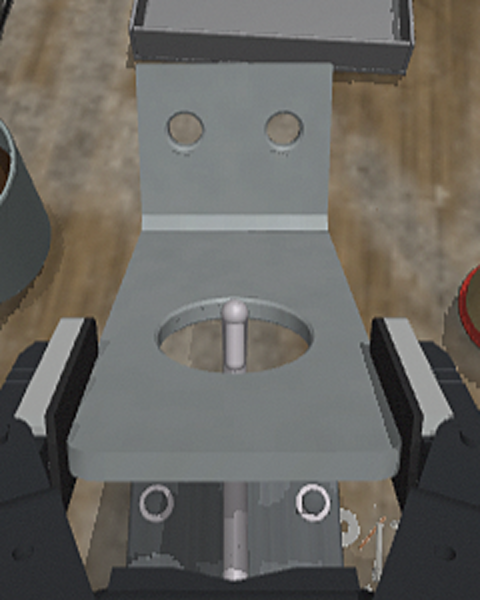

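Call:
{"name": "move_arm", "arguments": {"series": [[[0.004, 0, 0, 0, 0, 0, 1], [0.004, 0, 0, 0, 0, 0, 1], [0.004, 0, 0, 0, 0, 0, 1], [0, 0, 0, 0, 0, 0, 1], [0, 0, 0, 0, 0, 0, 1]]]}}

```text
time: 9.5
ee_pos: [0.5164, 0.1188, 0.2227]
orientation: [0.264, 0.687, -0.607, 0.3]
ft_force: [-0.5, -0.1, -5.0]
finger_gap: 0.0603
```

```bash
python3 - <<'E'
from h import *
rows([(93,222,45),(126,222,44)],[2,6])
from plan import clear
print(clear(*hole_state()[0]))
W=snap('wrist','w10')
print(((proj(W,rk(.082,0,.223))+.5-[200,100])*2-.5).round(0),((proj(W,rk(.073,0,.217))+.5-[200,100])*2-.5).round(0))
s=cv2.imread('pics/w10.png'); a=cv2.resize(s[100:400,200:440],None,fx=2,fy=2,interpolation=cv2.INTER_CUBIC)
cv2.imwrite('pics/c10.png',a)
E
```

```text
now [ 87.3 218.5  47.1] 1.9
[np.float64(0.0033), 0, np.float64(0.001), 0, np.float64(-0.019), 0, 1]
[np.float64(0.0033), 0, np.float64(0.0009), 0, np.float64(-0.019), 0, 1]
[np.float64(0.0039), 0, np.float64(0.0039), 0, np.float64(-0.003), 0, 1]
[np.float64(0.0039), 0, np.float64(0.0039), 0, np.float64(-0.003), 0, 1]
[np.float64(0.0039), 0, np.float64(0.0039), 0, np.float64(-0.003), 0, 1]
[np.float64(0.0039), 0, np.float64(0.0039), 0, np.float64(-0.003), 0, 1]
[np.float64(0.0039), 0, np.float64(0.0038), 0, np.float64(-0.003), 0, 1]
[np.float64(0.004), 0, np.float64(0.0038), 0, np.float64(-0.003), 0, 1]
7.968740427912526
[241. 361.] [241. 408.]
```

View pics/c10.png

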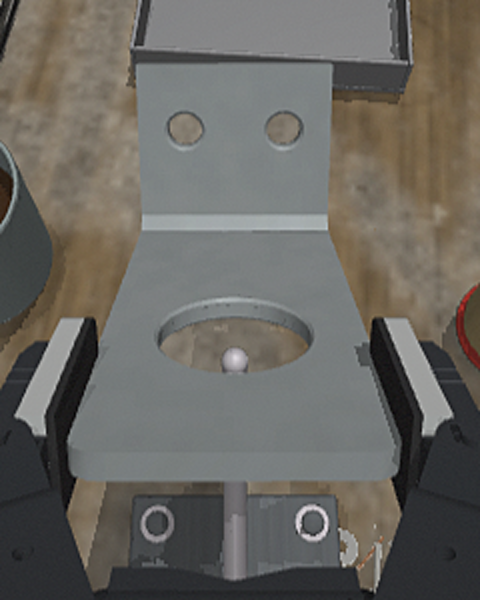

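Call:
{"name": "move_arm", "arguments": {"series": [[[0.0033, 0, 0.001, 0, -0.019, 0, 1], [0.0033, 0, 0.001, 0, -0.019, 0, 1], [0.004, 0, 0.0038, 0, 0, 0, 1], [0.004, 0, 0.0038, 0, 0, 0, 1], [0.004, 0, 0.0038, 0, 0, 0, 1], [0, 0, 0, 0, 0, 0, 1]]]}}

```text
time: 10.15
ee_pos: [0.5189, 0.0955, 0.2264]
orientation: [0.253, 0.692, -0.612, 0.287]
ft_force: [-0.7, 0.4, -4.5]
finger_gap: 0.0601
```

```bash
python3 - <<'E'
from h import *
rows([(130,224,44)],[4])
from plan import clear
print(clear(*hole_state()[0]))
W=snap('wrist','w11')
s=cv2.imread('pics/w11.png'); a=cv2.resize(s[100:400,200:440],None,fx=2,fy=2,interpolation=cv2.INTER_CUBIC)
cv2.imwrite('pics/c11.png',a)
E
```

```text
now [110.5 222.2  45. ] 1.6
[np.float64(0.0038), 0, np.float64(0.0031), 0, np.float64(-0.004), 0, 1]
[np.float64(0.0038), 0, np.float64(0.0031), 0, np.float64(-0.004), 0, 1]
[np.float64(0.0038), 0, np.float64(0.0031), 0, np.float64(-0.004), 0, 1]
[np.float64(0.0038), 0, np.float64(0.0031), 0, np.float64(-0.004), 0, 1]
13.59673434501839
```

View pics/c11.png

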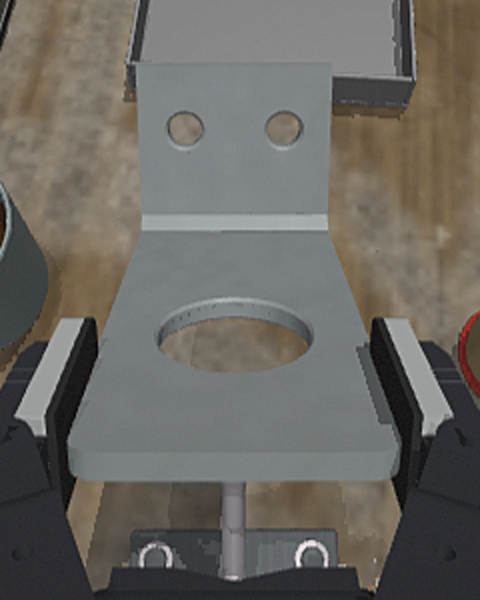

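```bash
cat >> h.py <<'E'
TC=np.array([.5276,-.2373,0]); TY=np.array([-.048,.999,0]); TX=np.array([.999,.048,0])
def place(h,lean=0.,ty=.083,tx=0):
    "TCP pose with bracket foot h above tray floor; lean rad: tilt tool top to post side"
    bz=np.cos(lean)*UP+np.sin(lean)*TY; bx=np.cos(lean)*(-TY)+np.sin(lean)*UP
    org=TC+TY*ty+TX*tx+UP*(.003+h)
    R=toolR(-bz,-TX); hole=org+.08*bz
    return hole-R.apply([HX,.0009,HZ]),R
def interp(p1,R1,n):
    p0,R0=cur(); rv=(R0.inv()*R1).as_rotvec(); 
    p=p0;R=R0
    for k in range(n):
        pn=p0+(p1-p0)*(k+1)/n; Rn=R0*Ro.from_rotvec(rv*(k+1)/n)
        print([float(v) for v in np.r_[R.inv().apply(pn-p).round(4),(R.inv()*Rn).as_rotvec().round(3)]]); p,R=pn,Rn
E
python3 - <<'E'
from h import *
p,R=place(.09);print(p)
interp(p,R,12)
E
```

```text
[ 0.52461095 -0.1563375   0.177     ]
[0.0119, 0.0022, 0.0177, -0.003, -0.065, 0.006]
[0.013, 0.002, 0.0169, -0.003, -0.065, 0.006]
[0.0141, 0.0019, 0.016, -0.003, -0.065, 0.006]
[0.0151, 0.0018, 0.0151, -0.003, -0.065, 0.006]
[0.0161, 0.0017, 0.014, -0.003, -0.065, 0.006]
[0.017, 0.0015, 0.013, -0.003, -0.065, 0.006]
[0.0178, 0.0014, 0.0118, -0.003, -0.065, 0.006]
[0.0186, 0.0012, 0.0106, -0.003, -0.065, 0.006]
[0.0192, 0.0011, 0.0094, -0.003, -0.065, 0.006]
[0.0198, 0.001, 0.0081, -0.003, -0.065, 0.006]
[0.0203, 0.0008, 0.0068, -0.003, -0.065, 0.006]
[0.0207, 0.0007, 0.0055, -0.003, -0.065, 0.006]
```

Call:
{"name": "move_arm", "arguments": {"series": [[[0.012, 0.002, 0.017, 0, -0.065, 0.006, 1], [0.013, 0.002, 0.017, 0, -0.065, 0.006, 1], [0.014, 0.002, 0.016, 0, -0.065, 0.006, 1], [0.015, 0.002, 0.015, 0, -0.065, 0.006, 1], [0.016, 0.002, 0.014, 0, -0.065, 0.006, 1], [0.017, 0.0015, 0.013, 0, -0.065, 0.006, 1], [0.018, 0.0015, 0.012, 0, -0.065, 0.006, 1], [0.0185, 0.001, 0.0105, 0, -0.065, 0.006, 1]]]}}

```text
time: 11.0
ee_pos: [0.5229, -0.0722, 0.1938]
orientation: [0.08, 0.729, -0.672, 0.104]
ft_force: [-0.3, -0.5, -4.8]
finger_gap: 0.0599
```

```bash
python3 - <<'E'
from h import *
p,R=place(.09);print(p,bot.state()['joints'].round(2))
interp(p,R,6)
E
```

```text
[ 0.52461095 -0.1563375   0.177     ] [ 0.34  0.19 -0.21  0.28 -1.23 -0.36]
[0.0128, 0.001, 0.0063, -0.005, -0.044, 0.005]
[0.0131, 0.0009, 0.0058, -0.005, -0.044, 0.005]
[0.0133, 0.0008, 0.0052, -0.005, -0.044, 0.005]
[0.0135, 0.0007, 0.0046, -0.005, -0.044, 0.005]
[0.0137, 0.0006, 0.004, -0.005, -0.044, 0.005]
[0.0139, 0.0005, 0.0034, -0.005, -0.044, 0.005]
```

Call:
{"name": "move_arm", "arguments": {"series": [[[0.013, 0.001, 0.006, -0.005, -0.044, 0.005, 1], [0.013, 0.001, 0.006, -0.005, -0.044, 0.005, 1], [0.0135, 0.001, 0.005, -0.005, -0.044, 0.005, 1], [0.0135, 0.0005, 0.0045, -0.005, -0.044, 0.005, 1], [0.0135, 0.0005, 0.004, -0.005, -0.044, 0.005, 1], [0.014, 0.0005, 0.0035, -0.005, -0.044, 0.005, 1], [0, 0, 0, 0, 0, 0, 1], [0, 0, 0, 0, 0, 0, 1]]]}}

```text
time: 11.8
ee_pos: [0.5245, -0.1561, 0.177]
orientation: [0.002, 0.724, -0.689, -0.001]
ft_force: [0.3, 0.7, -4.6]
finger_gap: 0.0601
```

```bash
python3 - <<'E'
from h import *
print(delta(*place(.09)))
snap('wrist','w12');snap('scene','s12');snap('top','t12')
s=cv2.imread('pics/s12.png'); a=cv2.resize(s[140:260,300:440],None,fx=4,fy=4,interpolation=cv2.INTER_CUBIC)
cv2.imwrite('pics/s12c.png',a)
s=cv2.imread('pics/t12.png'); a=cv2.resize(s[170:270,325:430],None,fx=5,fy=5,interpolation=cv2.INTER_CUBIC)
cv2.imwrite('pics/t12c.png',a)
E
```

```text
(array([ 0.0003, -0.0001, -0.    ]), array([ 0.004 , -0.0008,  0.0013]))
```

View pics/w12.png

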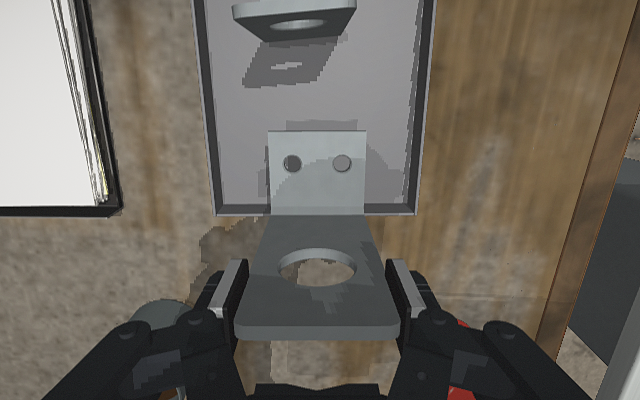

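View pics/s12c.png

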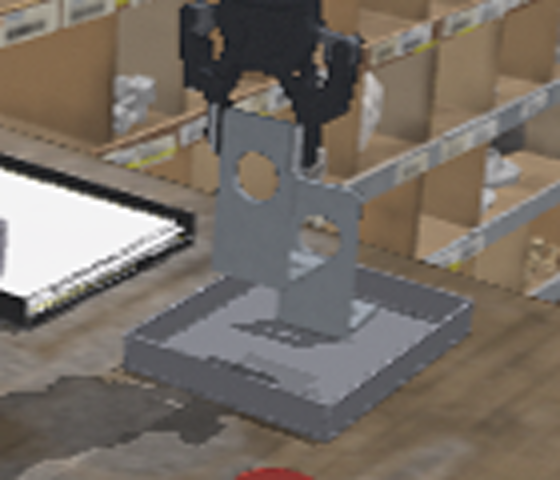

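View pics/t12c.png

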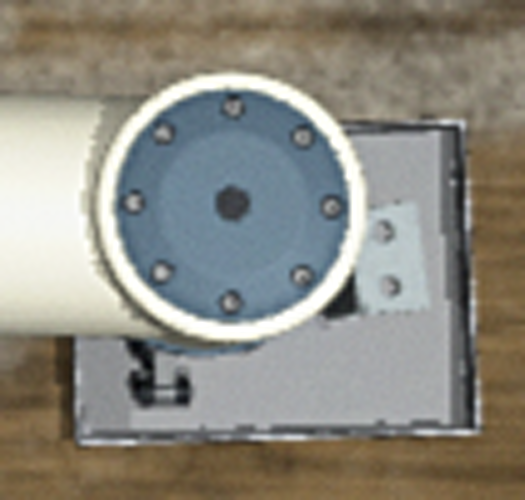

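```bash
python3 - <<'E'
from h import *
np.set_printoptions(precision=1,suppress=True)
W=ld('w12')
for uv in [(216,216),(417,214),(195,0),(436,0)]:
    q=onz(W,uv,.03)-TC; print(uv,np.array([q@TX,q@TY])*1e3)
for uv in [(232,8),(355,8)]:
    q=onz(W,uv,.127)-TC; print('b2',uv,np.array([q@TX,q@TY])*1e3)
print('mug',onz(ld('top0'),(287,171),.088))
E
```

```text
(216, 216) [ 88.5 111.7]
(417, 214) [-88.  109.8]
(195, 0) [ 88.5 -56.5]
(436, 0) [-86.3 -56.8]
b2 (232, 8) [ 41.7 -35.2]
b2 (355, 8) [-18.  -35.3]
mug [0.7 0.  0.1]
```

Call:
{"name": "move_arm", "arguments": {"series": [[[0, 0, 0.015, 0, 0, 0, 1], [0, 0, 0.02, 0, 0, 0, 1], [0, 0, 0.02, 0, 0, 0, 1], [0, 0, 0.015, 0, 0, 0, 1], [0, 0, 0.01, 0, 0, 0, 1], [0, 0, 0.003, 0, 0, 0, 1], [0, 0, 0, 0, 0, 0, 1], [0, 0, 0, 0, 0, 0, 1]]]}}

```text
time: 12.75
ee_pos: [0.5259, -0.1554, 0.0955]
orientation: [0.0, 0.725, -0.689, 0.0]
ft_force: [0.2, 0.0, -5.3]
finger_gap: 0.0604
```

```bash
python3 - <<'E'
from h import *
print(delta(*place(0)),bot.state()['ft_force'],bot.state()['torque'])
snap('wrist','w13');snap('scene','s13')
s=cv2.imread('pics/s13.png'); a=cv2.resize(s[160:260,300:440],None,fx=5,fy=5,interpolation=cv2.INTER_CUBIC)
cv2.imwrite('pics/s13c.png',a)
E
```

```text
(array([0.0008, 0.0013, 0.0085]), array([-0.0003, -0.0005,  0.0028])) [ 0.19656992  0.01872923 -5.25668201] [-0.00822509 -0.04611172  0.00180928]
```

View pics/s13c.png

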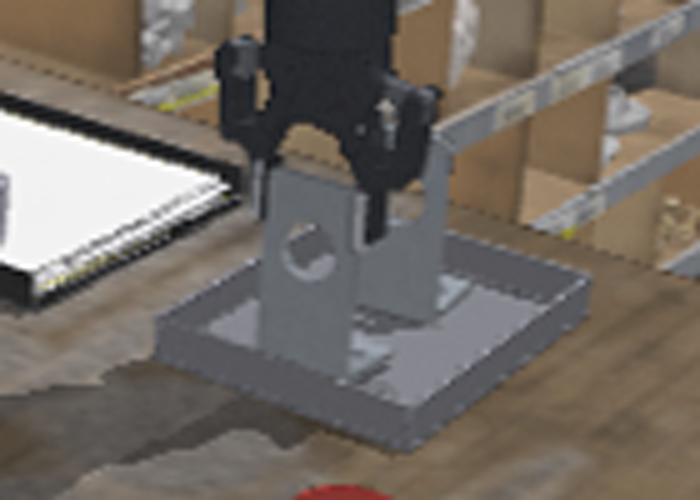

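View pics/w13.png

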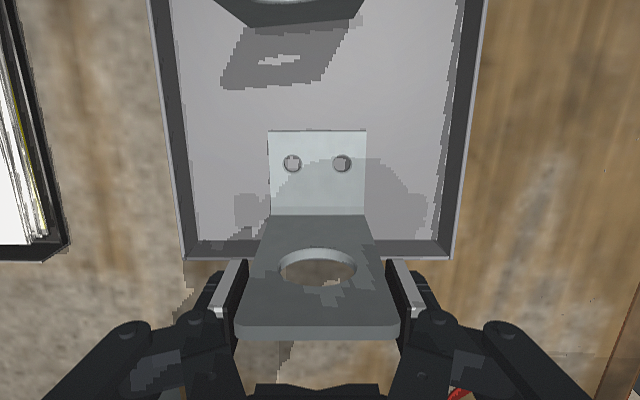

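Call:
{"name": "move_arm", "arguments": {"series": [[[0, 0, 0.003, 0, 0, 0, 1], [0, 0, 0.002, 0, 0, 0, 1], [0, 0, 0, 0, 0, 0, 1]]]}}

```text
time: 13.15
ee_pos: [0.5252, -0.1554, 0.0896]
orientation: [0.0, 0.725, -0.689, -0.0]
ft_force: [0.0, 0.5, -4.5]
finger_gap: 0.0603
```

Call:
{"name": "move_arm", "arguments": {"series": [[[0, 0, 0.001, 0, 0, 0, 1], [0, 0, 0, 0, 0, 0, 1]]]}}

```text
time: 13.35
ee_pos: [0.5254, -0.1553, 0.0894]
orientation: [0.0, 0.725, -0.689, -0.0]
ft_force: [-2.6, 3.1, 3.8]
finger_gap: 0.0603
```

Call:
{"name": "move_arm", "arguments": {"series": [[[0, 0, 0.001, 0, 0, 0, 1], [0, 0, 0, 0, 0, 0, 1]]]}}

```text
time: 13.55
ee_pos: [0.5253, -0.1552, 0.0892]
orientation: [0.0, 0.725, -0.689, -0.0]
ft_force: [-5.3, 5.4, 11.1]
finger_gap: 0.06
```

```bash
python3 - <<'E'
from h import *
print(delta(*place(0)),bot.state()['ft_force'],bot.state()['torque'])
snap('wrist','w14');snap('scene','s14')
s=cv2.imread('pics/s14.png'); a=cv2.resize(s[180:260,320:420],None,fx=7,fy=7,interpolation=cv2.INTER_CUBIC)
cv2.imwrite('pics/s14c.png',a)
s=cv2.imread('pics/w14.png'); a=cv2.resize(s[100:350,180:460],None,fx=2.4,fy=2.4,interpolation=cv2.INTER_CUBIC)
cv2.imwrite('pics/w14c.png',a)
E
```

```text
(array([0.0011, 0.0008, 0.0022]), array([ 0.0001, -0.0001,  0.0027])) [-5.32042413  5.36744785 11.13127739] [ 1.87523727  2.02572189 -0.10894911]
```

View pics/s14c.png

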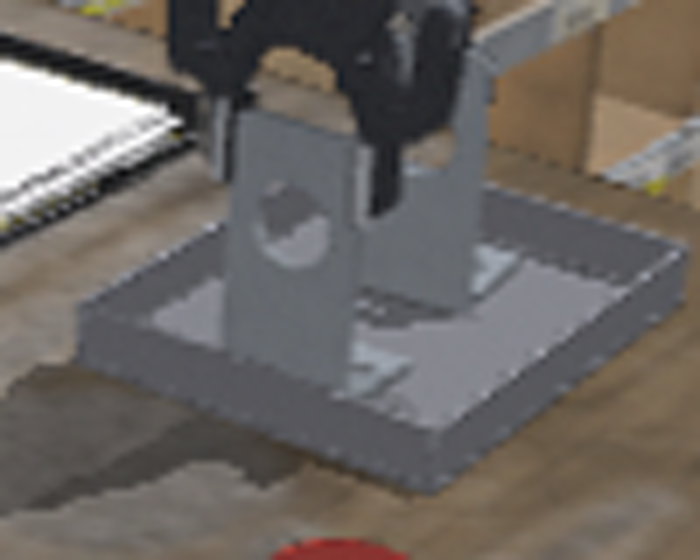

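View pics/w14c.png

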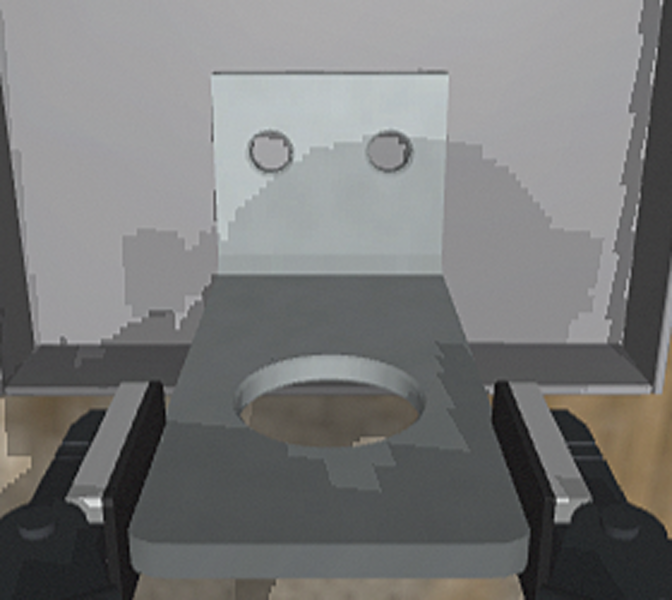

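Call:
{"name": "move_arm", "arguments": {"series": [[[0, 0, -0.001, 0, 0, 0, 1], [0, 0, 0, 0, 0, 0, 1], [0, 0, 0, 0, 0, 0, 1]]], "grip_force": 20}}

```text
time: 13.95
ee_pos: [0.5254, -0.1553, 0.0893]
orientation: [0.0, 0.725, -0.689, -0.0]
ft_force: [-3.2, 4.4, 5.8]
finger_gap: 0.0601
```

```bash
python3 - <<'E'
from h import *
print(delta(*place(0)),bot.state()['ft_force'],bot.state()['torque'])
E
```

```text
(array([0.001 , 0.0008, 0.0023]), array([0.0005, 0.    , 0.0025])) [-3.2475235  4.395629   5.8289691] [ 1.48330652  1.47490621 -0.11349545]
```

Call:
{"name": "move_arm", "arguments": {"series": [[[0, 0, -0.0005, 0, 0, 0, 1], [0, 0, 0, 0, 0, 0, 0], [0, 0, 0, 0, 0, 0, -0.3], [0, 0, 0, 0, 0, 0, -0.42], [0, 0, 0, 0, 0, 0, -0.46], [0, 0, 0, 0, 0, 0, -0.5], [0, 0, 0, 0, 0, 0, -0.55]]], "grip_force": 20}}

```text
time: 14.65
ee_pos: [0.5254, -0.1558, 0.089]
orientation: [0.001, 0.725, -0.689, -0.0]
ft_force: [-0.2, -0.4, -0.3]
finger_gap: 0.0658
```

```bash
python3 - <<'E'
from h import *
print(bot.state()['ft_force'],bot.state()['torque'],bot.state()['finger_gap'])
snap('wrist','w15');snap('scene','s15')
s=cv2.imread('pics/s15.png'); a=cv2.resize(s[180:260,320:420],None,fx=4.7,fy=6,interpolation=cv2.INTER_CUBIC)[:480]
s=cv2.imread('pics/w15.png'); b=cv2.resize(s[100:350,200:420],None,fx=1.5,fy=1.92,interpolation=cv2.INTER_CUBIC)[:480]
cv2.imwrite('pics/c15.png',np.hstack([a,b]))
E
```

```text
[-0.22064951 -0.38758507 -0.28366807] [-0.05285753  0.03639799  0.01723523] 0.06578139675057705
```

View pics/c15.png

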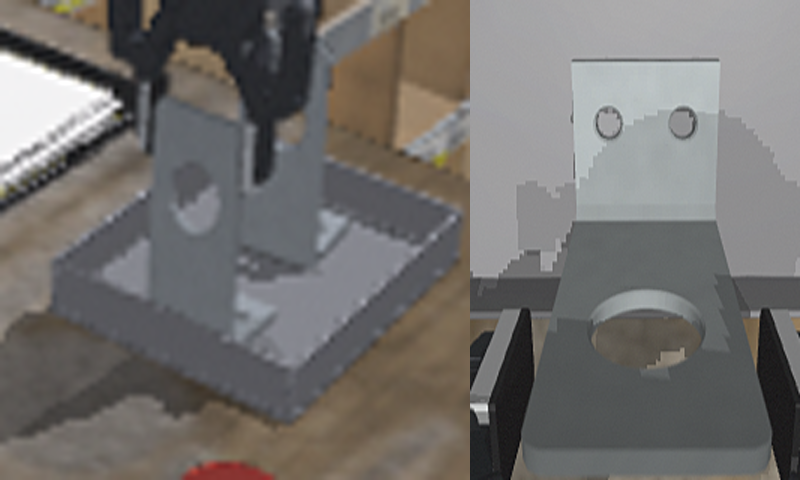

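The bracket is released and standing, and the force reads about zero. I'll open fully and withdraw straight up.

Call:
{"name": "move_arm", "arguments": {"series": [[[0, 0, 0, 0, 0, 0, -0.8], [0, 0, 0, 0, 0, 0, -1], [0, 0, 0, 0, 0, 0, -1], [0, 0, 0, 0, 0, 0, -1]]]}}

```text
time: 15.15
ee_pos: [0.5252, -0.1554, 0.0891]
orientation: [0.0, 0.725, -0.689, -0.0]
ft_force: [-0.8, 0.6, 0.1]
finger_gap: 0.0855
```

Call:
{"name": "move_arm", "arguments": {"series": [[[0, 0, -0.01, 0, 0, 0, -1], [0, 0, -0.02, 0, 0, 0, -1], [0, 0, -0.03, 0, 0, 0, -1], [0, 0, -0.04, 0, 0, 0, -1], [0, 0, -0.04, 0, 0, 0, -1], [0, 0, -0.03, 0, 0, 0, -1], [-0.045, 0, 0, 0, 0, 0, -1], [-0.045, 0, 0, 0, 0, 0, -1]]]}}

```text
time: 15.95
ee_pos: [0.5212, -0.0653, 0.261]
orientation: [-0.001, 0.724, -0.69, 0.001]
ft_force: [0.0, 1.3, -0.3]
finger_gap: 0.0857
```

Call:
{"name": "move_arm", "arguments": {"series": [[[0, 0.03, -0.03, 0, 0, 0, -1], [0, 0.03, -0.03, 0, 0, 0, -1], [0, 0.03, -0.02, 0, 0, 0, -1], [0, 0.03, 0, 0, 0, 0, -1], [0, 0, 0, 0, 0, 0, -1], [0, 0, 0, 0, 0, 0, -1]]]}}

```text
time: 16.55
ee_pos: [0.4007, -0.0716, 0.3403]
orientation: [-0.001, 0.725, -0.689, 0.0]
ft_force: [-0.1, 0.5, 0.4]
finger_gap: 0.0853
```

```bash
python3 - <<'E'
from h import *
print(bot.state()['qd'].round(3),bot.state()['time'])
snap('scene','s16');snap('top','t16')
s=cv2.imread('pics/s16.png'); cv2.imwrite('pics/s16c.png',cv2.resize(s[165:285,225:425],None,fx=4,fy=4,interpolation=cv2.INTER_CUBIC))
s=cv2.imread('pics/t16.png'); cv2.imwrite('pics/t16c.png',cv2.resize(s[130:280,190:430],None,fx=3.3,fy=3.3,interpolation=cv2.INTER_CUBIC))
E
```

```text
[-0.004  0.046  0.002 -0.003  0.005 -0.001] 16.55
```

View pics/s16c.png

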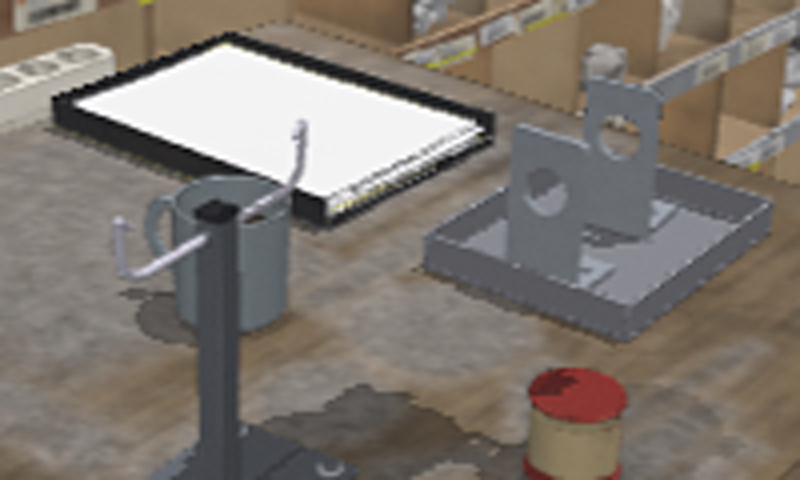

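View pics/t16c.png

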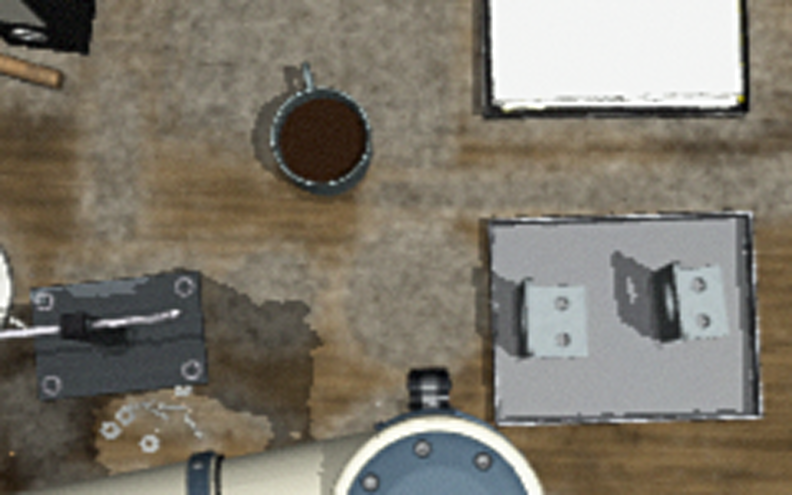

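```bash
python3 - <<'E'
from h import *
a=ld('top0')['img'].astype(int);b=ld('t16')['img'].astype(int)
for n,(y0,y1,x0,x1) in {'b2foot':(208,236,394,412),'mug':(148,190,265,302)}.items():
    print(n,abs(a[y0:y1,x0:x1]-b[y0:y1,x0:x1]).max(2).__gt__(40).mean())
bot.close_job()
E
```

```text
b2foot 0.0
mug 0.0
the job is handed in; nothing more can be done
```

The bracket is off the hook and standing upright on its foot in the free half of the tray, beside the other bracket. The job was handed in at about 16.7 s, within the 42 s limit.

I gripped the upright by its side edges, lifted it 8 mm and tilted its top about 47° towards the post. Then I backed the hole out over the barbed end. The wrist force stayed at the bracket's own weight (about 5 N), with no sign of touching the hook.

- **Set-down:** It touched down about 2 mm earlier than I had calculated. The net reading peaked at about 11 N, roughly 16 N of contact with the weight added. The moments suggested one heel corner touched first. I eased off before opening the fingers, and the force then read about zero.
- **Final pictures:** The bracket stands upright with its foot wholly in the free half. The hook is empty and the gripper is well clear.
- **Other objects:** The areas around the mug and the second bracket's foot are unchanged between the first and last top views.
- **Measurement disagreement:** The camera positions for the rack and tray differed from each other by 2 to 4 mm. I averaged the rack readings and kept the top-view figures for the tray. The clearances were large enough to allow this.

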